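Change over the digestion pots on the lab heating field

TASK

Change over the batch on the heating field: turn the isolator off, slide every large pot off the heat to wholly inside a resting square of its own, slide every small pot to wholly inside a heated circle of its own, aim the extraction hood at the middle of the field and tip its mouth 30 degrees down, and only then turn the isolator back on and let go. Keep the pots standing on the glass - slide them, do not lift or tip them - and never touch a pot while the isolator is on; if one gets knocked out of place later, switch off again before putting it right. Leave everything else where it stands.

Things in the scene. Friction and masses are not known exactly. Their poses are not given: they have to be found in the camera images.
- plate: Heating field: fixed black glass slab 350 (its x, away) by 540 (its y, left) mm, its top 10 mm above its origin (centre of underside, on the bench). Thin light lines on it: in the middle 2 rows of 2 double circles (heated zones, 108 mm across, 44 mm circle inside); at its right end a row of three 104 mm squares (unheated resting places). Small pots wait on the plain strip at its left end
- zone0 (a point): centre of the far left heated zone (double circle), on the field's top face
- zone1 (a point): centre of the near left heated zone (double circle), on the field's top face
- zone2 (a point): centre of the far right heated zone (double circle), on the field's top face
- zone3 (a point): centre of the near right heated zone (double circle), on the field's top face
- rest0 (a point): centre of the far resting square, on the field's top face
- rest1 (a point): centre of the middle resting square, on the field's top face
- rest2 (a point): centre of the near resting square, on the field's top face
- large0: Large pot: steel, 80 mm across, 36 mm high, flat lid (84 mm across) clipped on for good, its top at 40 mm; a black upright cylindrical knob 24 mm across in its middle, from 50 to 72 mm above the underside, on a 12 mm stem. 0.35 to 0.60 kg. Origin: centre of the underside, z up. Two or three of the three are present (absent: None)
- large1: Large pot: steel, 80 mm across, 36 mm high, flat lid (84 mm across) clipped on for good, its top at 40 mm; a black upright cylindrical knob 24 mm across in its middle, from 50 to 72 mm above the underside, on a 12 mm stem. 0.35 to 0.60 kg. Origin: centre of the underside, z up. Two or three of the three are present (absent: None)
- large2: Large pot: steel, 80 mm across, 36 mm high, flat lid (84 mm across) clipped on for good, its top at 40 mm; a black upright cylindrical knob 24 mm across in its middle, from 50 to 72 mm above the underside, on a 12 mm stem. 0.35 to 0.60 kg. Origin: centre of the underside, z up. Two or three of the three are present (absent: None)
- small0: Small pot: like the large pot but 66 mm across, 24 mm high, lid 70 mm across with its top at 28 mm, the same knob from 38 to 60 mm above the underside. 0.25 to 0.42 kg. Origin: centre of the underside, z up. Two or three of the three are present (absent: None)
- small1: Small pot: like the large pot but 66 mm across, 24 mm high, lid 70 mm across with its top at 28 mm, the same knob from 38 to 60 mm above the underside. 0.25 to 0.42 kg. Origin: centre of the underside, z up. Two or three of the three are present (absent: None)
- small2: Small pot: like the large pot but 66 mm across, 24 mm high, lid 70 mm across with its top at 28 mm, the same knob from 38 to 60 mm above the underside. 0.25 to 0.42 kg. Origin: centre of the underside, z up. Two or three of the three are present (absent: None)
- isolator (a joint): Rotary isolator handle: 0 = on, nose up the slope (away from the robot), as at the start; 1.571 = off, crosswise, nose to the box's left. Grows as it turns anticlockwise seen from above. Snap action: a spring resists with up to 0.2 N m, and past half-way it drives the handle to the other end stop by itself, even when let go there
- handle (a point): On the handle's turning axis, mid-height of its black grip bar. z: turning axis, leaning 0.30 rad from vertical, down the slope; x: along the bar to its nose. Bar 66 mm long (29 behind, 37 ahead), 14 wide, 9 above to 15 mm below this point; box face 27 mm below it, with a boss 46 across, 13 high under the bar. Fixed grey box 140 (up the slope) x 110 mm, 45 to 90 mm high
- swivel (a joint): Swivel of the extraction hood about the upright post: grows anticlockwise seen from above, range -1.4 to 1.4. A friction joint (0.35 N m): it stays where it is left
- tilt (a joint): Tilt of the hood: 0 = level, positive = mouth tipped down (0.524 = 30 degrees down), range -0.6 to 0.9. A friction joint (0.5 N m): it stays where it is left
- hood_pivot (a point): Where the hood's tilt axis meets the swivel axis, 230 mm above the bench. x points level the way the hood faces, y is the tilt axis, z is up (it turns with the swivel, not with the tilt)
- hood_ball (a point): Centre of the hood's black ball grip, 28 mm across, on a 10 mm stem, 42 mm off the hood's roof; 105 mm ahead of the pivot and 72 above it when level. x: the way the mouth faces. The aluminium hood is a slot box 130 mm wide, 60 high, its mouth 135 mm ahead of the pivot, on a 56 mm post with a round foot 136 mm across
- flask_a: Bystander: small conical flask in a cork ring (80 mm across), 116 mm high, near the robot, on the right; origin at the bottom
- flask_b: Bystander: the same kind of flask in a cork ring, on the left; origin at the bottom
- amber_bottle: Bystander: brown bottle, 52 mm across, 100 mm high, beside the field; origin at the bottom
- white_jar: Bystander: white jar, 64 mm across, 85 mm high, beside the field; origin at the bottom
There are look-alikes about, which are no part of the job. What is shaped like the small1 but green or pink is not meant.

How it is judged (in metres and radians):
On the way, in this order (a step that is already met when the one before it is completed fails the run):
1. the isolator is turned off (value of joint isolator above 1.45 rad), for 0.2 s.
2. with the isolator off, every large pot stands inside a resting square, every small pot inside a heated circle, and the hood is aimed at the middle of the field, 30 degrees down (value of joint isolator above 1.45 rad and (horizontal distance between large0 and rest0 below 0.016 m or horizontal distance between large0 and rest1 below 0.016 m or horizontal distance between large0 and rest2 below 0.016 m) and (horizontal distance between large1 and rest0 below 0.016 m or horizontal distance between large1 and rest1 below 0.016 m or horizontal distance between large1 and rest2 below 0.016 m) and (horizontal distance between large2 and rest0 below 0.016 m or horizontal distance between large2 and rest1 below 0.016 m or horizontal distance between large2 and rest2 below 0.016 m) and (horizontal distance between small0 and zone0 below 0.02 m or horizontal distance between small0 and zone1 below 0.02 m or horizontal distance between small0 and zone2 below 0.02 m or horizontal distance between small0 and zone3 below 0.02 m) and (horizontal distance between small1 and zone0 below 0.02 m or horizontal distance between small1 and zone1 below 0.02 m or horizontal distance between small1 and zone2 below 0.02 m or horizontal distance between small1 and zone3 below 0.02 m) and (horizontal distance between small2 and zone0 below 0.02 m or horizontal distance between small2 and zone1 below 0.02 m or horizontal distance between small2 and zone2 below 0.02 m or horizontal distance between small2 and zone3 below 0.02 m) and y of plate in the frame of hood_pivot between -0.05 and 0.05 m and x of plate in the frame of hood_pivot above 0.1 m and value of joint tilt between 0.404 and 0.644 rad), for 0.2 s.
3. the isolator is turned on (value of joint isolator below 0.12 rad), for 0.2 s.
At the end, for the whole second after the job is handed in: Isolator on (below 0.12); each large pot upright within 16 mm of a resting square's centre, each small pot within 20 mm of a heated zone's centre; the hood's facing line passes within 50 mm of the field's middle seen from above, tilt 0.524 within 0.12 rad; all at rest (value of joint isolator below 0.12 rad and (horizontal distance between large0 and rest0 below 0.016 m or horizontal distance between large0 and rest1 below 0.016 m or horizontal distance between large0 and rest2 below 0.016 m) and (horizontal distance between large1 and rest0 below 0.016 m or horizontal distance between large1 and rest1 below 0.016 m or horizontal distance between large1 and rest2 below 0.016 m) and (horizontal distance between large2 and rest0 below 0.016 m or horizontal distance between large2 and rest1 below 0.016 m or horizontal distance between large2 and rest2 below 0.016 m) and (horizontal distance between small0 and zone0 below 0.02 m or horizontal distance between small0 and zone1 below 0.02 m or horizontal distance between small0 and zone2 below 0.02 m or horizontal distance between small0 and zone3 below 0.02 m) and (horizontal distance between small1 and zone0 below 0.02 m or horizontal distance between small1 and zone1 below 0.02 m or horizontal distance between small1 and zone2 below 0.02 m or horizontal distance between small1 and zone3 below 0.02 m) and (horizontal distance between small2 and zone0 below 0.02 m or horizontal distance between small2 and zone1 below 0.02 m or horizontal distance between small2 and zone2 below 0.02 m or horizontal distance between small2 and zone3 below 0.02 m) and angle between each of large0, large1, large2, small0, small1, small2's own z axis and vertical below 0.1 rad and y of plate in the frame of hood_pivot between -0.05 and 0.05 m and x of plate in the frame of hood_pivot above 0.1 m and value of joint tilt between 0.404 and 0.644 rad and linear speed of each of large0, large1, large2, small0, small1, small2 below 0.02 m/s and velocity of joint swivel between -0.05 and 0.05 rad/s and velocity of joint tilt between -0.05 and 0.05 rad/s); the robot touches nothing.
It fails at once if a pot is lifted off the heating field (more than 15 mm) or falls off it (z of any of large0, large1, large2, small0, small1, small2 in the frame of plate above 0.025 m or z of any of large0, large1, large2, small0, small1, small2 in the frame of plate below 0.004 m).
It fails at once if a pot is tipped more than 0.35 rad (angle between any of large0, large1, large2, small0, small1, small2's own z axis and vertical above 0.35 rad).
It fails at once if the robot touches a pot while the isolator is on (value of joint isolator below 0.4 rad and (contact force between any of the fingers, the arm and large0 above 0.5 N or contact force between any of the fingers, the arm and large1 above 0.5 N or contact force between any of the fingers, the arm and large2 above 0.5 N or contact force between any of the fingers, the arm and small0 above 0.5 N or contact force between any of the fingers, the arm and small1 above 0.5 N or contact force between any of the fingers, the arm and small2 above 0.5 N)).
It fails at once if a bystander is knocked over or pushed more than 40 mm (distance of any of flask_a, flask_b, amber_bottle, white_jar from where it was at the start of the episode above 0.04 m or angle between any of flask_a, flask_b, amber_bottle, white_jar's own z axis and vertical above 0.5 rad).
Of large0, large1, large2 only 2 to 3 are there at a start; the rules pass over those that are not, and their reading is None.
Of small0, small1, small2 only 2 to 3 are there at a start; the rules pass over those that are not, and their reading is None.
At some moment in a run one of large0, large1, large2, small0, small1, small2 may be knocked a few centimetres aside while the robot is not near it.
Once in a run the grip may slacken for a moment while it holds something.
It also fails if it takes over 210 s, if anything falls off the work surface, if the arm or the gripper's body presses on something with over 40 N, if the wrist force passes 120 N, or if a joint passes its speed limit or range.

ROBOT

A 6-joint arm with a two-finger parallel gripper is mounted at the origin on the work surface. World frame = base frame: x ahead of the robot, y to its left, z up, the work surface at z = 0. Lengths are in mm, angles in rad, forces in N, time in s.
With the tool pointing down it reaches from about 275 to 1000 mm from the base axis. Payload 8.4 kg.
Tool frame: the origin (TCP) lies midway between the tips of the shut fingers; the grasp point (between the pads) lies 19 mm behind it (r.grip_point_offset is the distance from the TCP to the grasp point, in mm); z points along the fingers, x is the direction in which the jaws open and shut, and the axes are right-handed (so a half turn about z gives the same grasp; the last joint's range is limited). The gripper opens to 85 mm and grips with 20 to 120 N. Pads are 22 mm wide; open, the fingers measure 114 mm over their backs; the gripper's body (76 mm by 85 mm) begins 54 mm behind the grasp point. The pads swing forward as they close: fully open they stand 13 mm farther back than shut.
Start: joints at [1.204, 0.353, 1.633, -0, 1.155, -0.002], TCP at [222.975, 583.875, 231.281] pointing down, gripper open.
Joint ranges: [-2.63, 2.63], [-0.92, 2.1], [0.06, 2.66], [-1.3, 4.44], [0, 2.69], [-3.02, 3.02]. Speed limits (rad/s): [2.22, 2.22, 2.79, 3.14, 3.14, 3.14].

INTERFACE

Orientations are given as [roll, pitch, yaw] about the fixed x, y, z axes, in that order (R = Rz(yaw) Ry(pitch) Rx(roll)).
In Python, from rig import monitor, vision, sign_off, r gives the robot as it stands.
- The arm moves only by the shell command python3 -m inch 'ROWS' [FORCE]. ROWS is JSON, a list of rows, each an object with "dp": the shift along the tool's x, y, z in mm, a list of three; "angular": the turn, a rotation vector about the tool's x, y, z in rad, a list of three; "fingers": the closure in counts, from 0 (fully open) to 255 (shut). A call has 1 to 12 rows; each row is the pose to reach, as a shift and turn from the pose commanded when the call began, along the tool's axes at that moment; what a row does not reach only later rows make up. A row lasts 1/12 s, in which the tool goes at most 41.7 mm and 7.16 degrees, less where a joint would pass 70% of its speed; a pose out of reach is approached as far as the arm can. A call with a gripper value outside its range is refused whole. The fingers move at their own pace and stop on an object; FORCE is the grip in N (left out, the last holds). Time passes only in rows, so rows that repeat a pose let the fingers close. It gives the time, the measured TCP pose, the force and the opening at its end, in the units of the state.
- monitor.sense(): the state, without advancing time (a new reading comes with each control period).
- vision.grab_frame(name): name is "scene" or "top"; returns (picture, depth): 480x640x3 uint8, blue, green, red; 480x640 float32, mm along the optical axis (not along the pixel's ray), 0 where there is no reading.
- vision.camera_params(name): a dict with "fx", "fy", "cx", "cy" (pixels), "distortion" ([k1, k2, p1, p2, k3] as OpenCV has them; the pictures are not rectified), "R" (3x3) and "t" (3): a world point X has camera coordinates R X + t. Camera axes: x right, y down, z forward; pixel columns grow to the right and rows downward; lengths in mm; the calibration is good to about 2 mm. A picture is of the moment at which its call begins. camera_params takes no time and is no camera call.
- sign_off(): hands the job in, once; it reports no verdict.
The state is a dict: "clock": time; "qpos": joint angles; "qvel": joint speeds; "joint_efforts": joint torques, N m; "eef_pos": TCP position; "tcp_rot": TCP orientation; "contact_force": force on the tool from outside, world axes, zero at the start; "wrist_torque": the same for the moment, N m; "opening": opening from 0.0 (shut) to 1.0 (fully open).
Only numpy, scipy, OpenCV 4.12 (cv2) and the standard library are available. Lean on these libraries where they do the work, as an engineer would, in place of code of your own. Each camera call takes 0.05 s, during which the arm holds its last target.

## Working session

There is one attempt and no reset: what is moved stays moved. The work goes in short steps, Python scripts to look and compute and a shell command to move; the robot and the scene stay as the last step left them, time stands still between calls to the robot, and variables do not carry over. Pictures are saved under pics/ and viewed, and the job is handed in when it is done.

```bash
ls; mkdir -p pics
python3 - <<'E'
from rig import monitor, vision, r
import cv2
for n in("scene","top"):
    p,d=vision.grab_frame(n); cv2.imwrite(f"pics/{n}0.png",p); import numpy as np; np.save(f"pics/{n}0.npy",d)
    print(n,vision.camera_params(n))
print(monitor.sense())
E
```

```text
pics
scene {'fx': 482.7989761617853, 'fy': 482.7989761617853, 'cx': 321.55259822705153, 'cy': 241.48721868893855, 'distortion': array([-0.03876067,  0.        ,  0.        ,  0.        ,  0.        ]), 'R': array([[-0.73372054,  0.67908032,  0.02245183],
       [ 0.40917427,  0.46799481, -0.78329897],
       [-0.54243025, -0.56553583, -0.6212396 ]]), 't': array([ 337.65321022,  -32.80176589, 1501.5505294 ])}
top {'fx': 448.7769878112958, 'fy': 448.7769878112958, 'cx': 315.8364295289455, 'cy': 236.1994962941414, 'distortion': array([-0.00258983,  0.        ,  0.        ,  0.        ,  0.        ]), 'R': array([[-4.01823908e-04, -9.99793178e-01, -2.03332369e-02],
       [-9.94824316e-01,  2.46570481e-03, -1.01580022e-01],
       [ 1.01609149e-01,  2.01871812e-02, -9.94619555e-01]]), 't': array([   8.95585853,  484.35576489, 1297.46603226])}
{'clock': 0.1, 'qpos': array([ 1.20357397e+00,  3.53581194e-01,  1.63406894e+00,  1.99720661e-05,
        1.15519723e+00, -2.39686335e-03]), 'qvel': array([-0.00021406, -0.00094651, -0.00252587,  0.00089944, -0.0003056 ,
        0.00048304]), 'joint_efforts': array([-1.32331556e-03, -6.06360340e+01, -3.42819178e+01, -1.36175095e-04,
        3.92015238e-03, -4.66877992e-06]), 'eef_pos': array([222.82860933, 583.46591355, 230.63138727]), 'tcp_rot': array([-3.14157138e+00,  1.25466155e-03,  1.20596277e+00]), 'contact_force': array([-0.74214508, -0.04828491,  0.95237612]), 'wrist_torque': array([0.01311801, 0.00052023, 0.00807492]), 'opening': 0.9981154199692593}
```

View pics/top0.png

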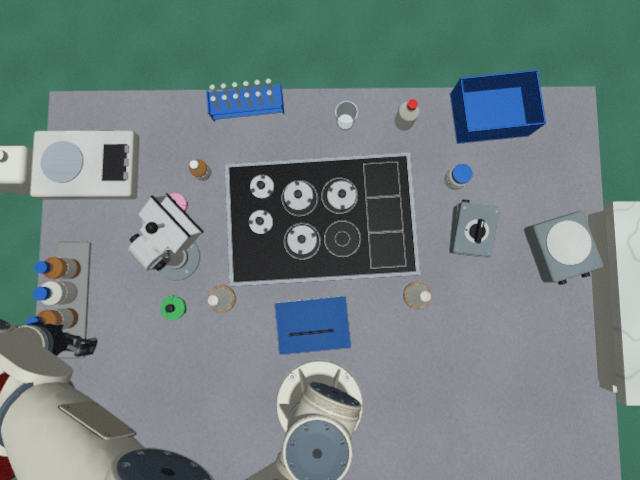

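View pics/scene0.png

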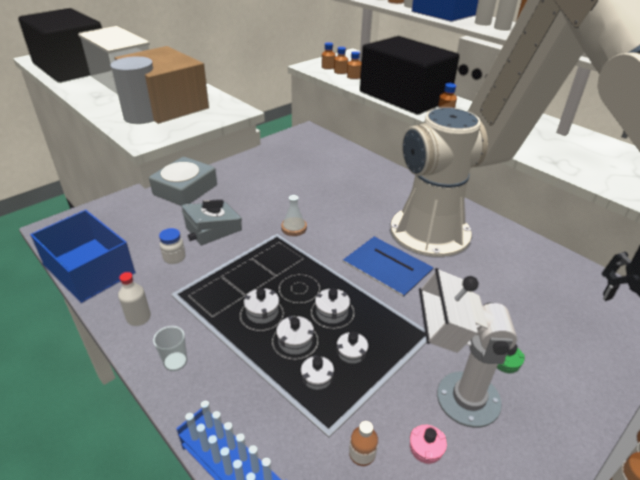

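The top view shows three large pots at (298,197), (341,195) and (302,240), and two small pots at (262,186) and (261,221). The isolator is at (478,230), the hood ball at (152,228), and the green and pink look-alikes are off the field at (173,307) and (178,202). I'll check these in an enlarged crop.

```bash
cat > h.py <<'E'
import numpy as np, cv2
from rig import monitor, vision, r
P={n:vision.camera_params(n) for n in("scene","top")}
def ray(n,u,v):
    c=P[n];K=np.array([[c['fx'],0,c['cx']],[0,c['fy'],c['cy']],[0,0,1]])
    a=cv2.undistortPoints(np.array([[[u,v]]],float),K,c['distortion'])[0,0]
    R=c['R'];o=-R.T@c['t'];d=R.T@np.array([a[0],a[1],1]);return o,d
def onz(n,u,v,z):
    o,d=ray(n,u,v);return o+d*(z-o[2])/d[2]
def proj(n,X):
    c=P[n];K=np.array([[c['fx'],0,c['cx']],[0,c['fy'],c['cy']],[0,0,1]])
    return cv2.projectPoints(np.atleast_2d(np.array(X,float)),cv2.Rodrigues(c['R'])[0],c['t'],K,c['distortion'])[0][:,0]
def two(uv1,uv2): # top, scene
    o1,d1=ray("top",*uv1);o2,d2=ray("scene",*uv2)
    A=np.stack([d1,-d2],1);s=np.linalg.lstsq(A,o2-o1,rcond=None)[0]
    a=o1+d1*s[0];b=o2+d2*s[1];return (a+b)/2,np.linalg.norm(a-b)
def shot(tag):
    o={}
    for n in("scene","top"):
        p,d=vision.grab_frame(n);cv2.imwrite(f"pics/{n}{tag}.png",p);np.save(f"pics/{n}{tag}.npy",d);o[n]=(p,d)
    return o
def crop(f,out,x0,y0,w,h,s):
    p=cv2.imread(f)[y0:y0+h,x0:x0+w];cv2.imwrite(out,cv2.resize(p,None,fx=s,fy=s,interpolation=cv2.INTER_CUBIC))
E
python3 - <<'E'
from h import *
crop("pics/top0.png","pics/c1.png",215,140,210,150,3.8)
crop("pics/top0.png","pics/c2.png",120,160,100,75,8)
crop("pics/top0.png","pics/c3.png",440,190,70,70,8)
crop("pics/scene0.png","pics/c4.png",400,250,140,110,5)
E
```

```text
(no output)
```

View pics/c1.png

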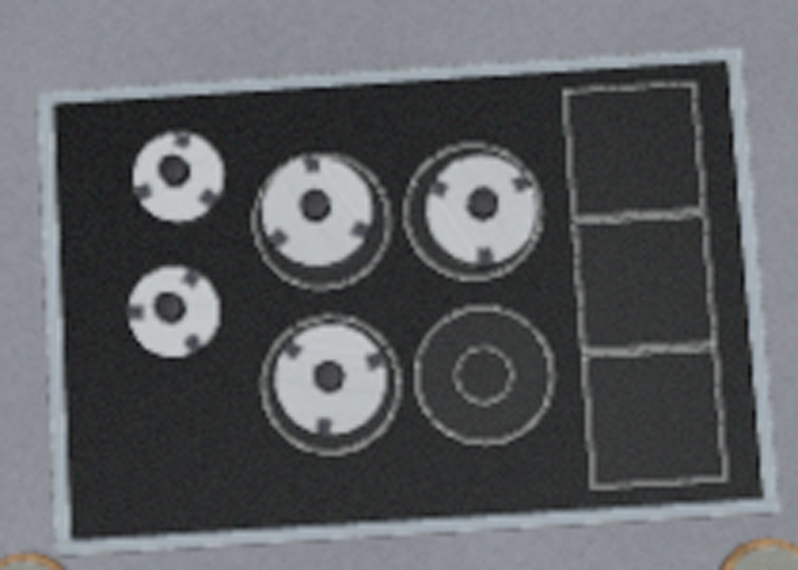

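View pics/c3.png

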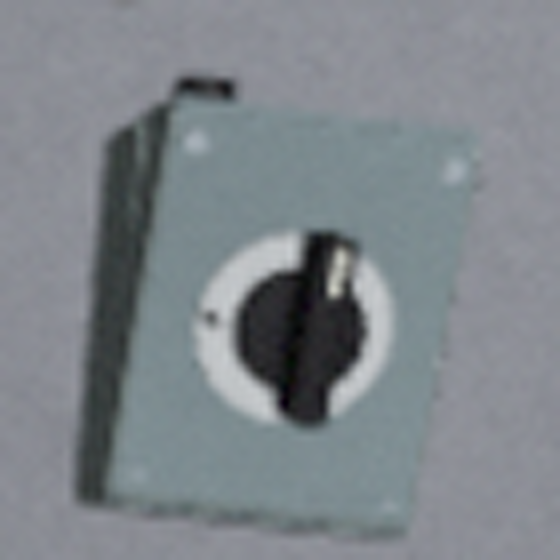

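View pics/c4.png

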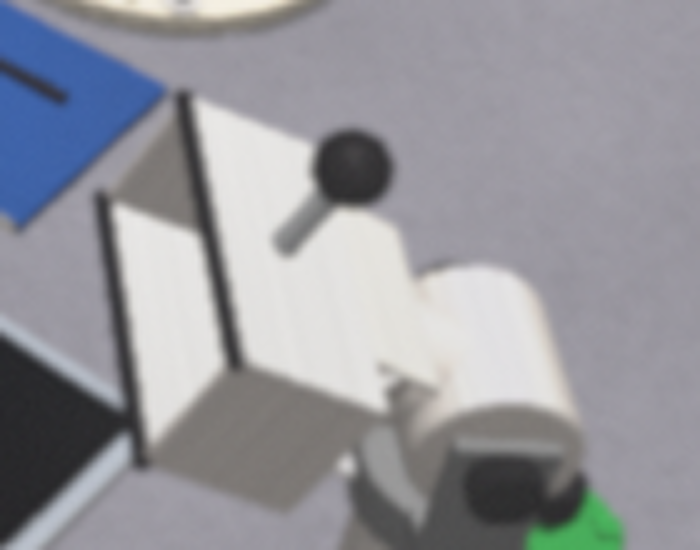

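Run:
```python
from h import *
crop("pics/top0.png","pics/c2b.png",120,180,100,100,6)
```

```text
(no output)
```

View pics/c2b.png

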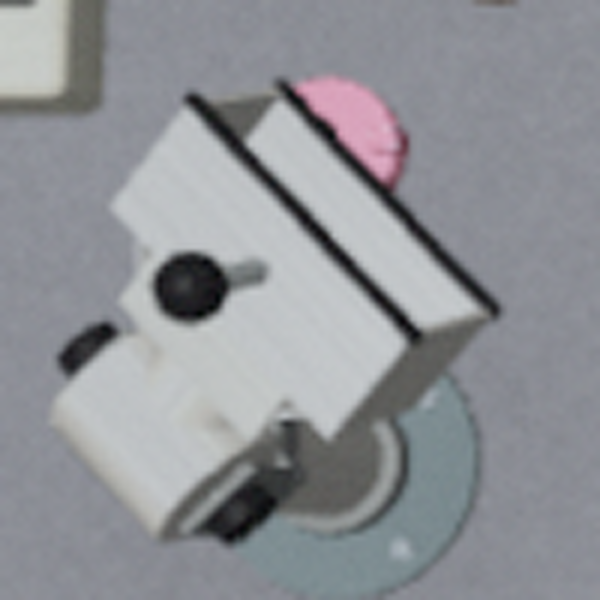

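```bash
cat > m.py <<'E'
from h import *
def comps(p,n,box,cond,minA=15):
    x0,y0,x1,y1=box;sub=p[y0:y1,x0:x1].astype(int)
    m=cond(sub).astype(np.uint8)
    k,l,s,c=cv2.connectedComponentsWithStats(m)
    return [(s[i,4],c[i]+[x0,y0]) for i in range(1,k) if s[i,4]>=minA]
def lids(p,box=(225,150,425,290)):
    """white lid blobs in the top view -> min enclosing circle"""
    x0,y0,x1,y1=box;m=(p[y0:y1,x0:x1].min(2)>150).astype(np.uint8)
    m=cv2.morphologyEx(m,cv2.MORPH_OPEN,np.ones((3,3)))
    out=[]
    for c in cv2.findContours(m,cv2.RETR_EXTERNAL,cv2.CHAIN_APPROX_NONE)[0]:
        if cv2.contourArea(c)<250: continue
        (x,y),(a,b),_=cv2.fitEllipse(cv2.convexHull(c)); out.append((x+x0,y+y0,(a+b)/2))
    return out
def pots(p):
    res=[]
    for x,y,d in lids(p):
        big=d>26.5
        z=50 if big else 38
        w=onz("top",x,y,z); res.append(("L" if big else "S",round(x,1),round(y,1),round(d,1),np.round(w[:2],1)))
    return res
E
python3 - <<'E'
from m import *
p=cv2.imread("pics/top0.png")
for q in pots(p): print(q)
f=lambda x,y:(215+(x+.5)/3.8-.5,140+(y+.5)/3.8-.5)
for n,c in dict(z0=(321,221),z2=(473.5,211.5),z1=(331.5,385.5),z3=(484.5,375),r0=(634,152),r1=(644,283),r2=(655,417),A=(42,97),B=(740,52),C=(775,508),D=(62,550)).items():
    print(n,np.round(onz("top",*f(*c),10)[:2],1))
# knobs
from itertools import product
# ball
dark=lambda s:s.max(2)<60
print(comps(p,"top",(130,210,175,250),dark)); q=cv2.imread("pics/scene0.png")
print(comps(q,"scene",(455,270,485,300),dark))
print(comps(p,"top",(460,205,500,255),dark))
print(comps(q,"scene",(190,190,240,230),dark))
E
```

```text
('L', 301.4, 239.4, 28.1, array([472.6,  49.5]))
('S', 260.0, 221.8, 22.8, array([526. , 171.8]))
('L', 341.3, 194.9, 27.7, array([602.6, -66.7]))
('L', 297.7, 194.9, 27.9, array([603.1,  60.7]))
z0 [602.1  58.9]
z2 [609.2 -61.8]
z1 [471.4  50.2]
z3 [479.4 -69.7]
r0 [ 656.5 -189.1]
r1 [ 551.7 -195.3]
r2 [ 446.2 -202.2]
A [703.8 282.7]
B [ 737.1 -274.5]
C [ 375.4 -293.6]
D [343.2 259.8]
[(np.int32(20), array([169.95, 215.5 ])), (np.int32(94), array([151.34042553, 227.44680851])), (np.int32(29), array([133.65517241, 237.34482759]))]
[(np.int32(113), array([469.82300885, 283.97345133]))]
[(np.int32(212), array([477.19339623, 231.25      ]))]
[(np.int32(149), array([212.99328859, 205.60402685]))]
```

```bash
python3 - <<'E'
from m import *
print("ball",two((151.34,227.45),(469.82,283.97)))
print("handle",two((477.2,231.25),(213,205.6)))
d=np.load("pics/top0.npy")
for u,v in [(477,226),(477,231),(477,236),(152,227),(468,215),(468,245)]:
    z=d[v,u];c=P["top"]
    o,dr=ray("top",u,v);print(u,v,z,np.round(o+dr*z,1))
f=lambda x,y,x0,y0,s:(x0+(x+.5)/s-.5,y0+(y+.5)/s-.5)
for n,c,z in [("bl",(107,500),45),("br",(405,532),45),("tl",(175,103),90),("tr",(477,130),90),]:
    print(n,np.round(onz("top",*f(*c,440,190,8),z),1))
# nose/tail of bar top (approx heights from slope)
for n,c,z in [("nose",(330,237),105),("tail",(300,425),85)]:
    print(n,np.round(onz("top",*f(*c,440,190,8),z),1))
for n,c,z in [("ax1",(85,348),230),("ax2",(240,512),230),("mid",(162.5,430),230)]:
    print(n,np.round(onz("top",*f(*c,120,180,6),z),1))
E
python3 - <<'E'
import sys;sys.path.insert(0,'.')
from h import *
crop("pics/scene0.png","pics/c5.png",170,180,90,70,8)
crop("pics/top0.png","pics/c6.png",150,225,70,60,8)
E
```

```text
ball (array([473.08961914, 375.74314166, 336.89183003]), np.float64(1.0304627672517475))
handle (array([ 491.26502051, -444.17099339,   85.53851034]), np.float64(0.848393274340809))
477 226 1246.6213 [ 504.7 -441.1   93.7]
477 231 1242.6624 [ 490.4 -439.7   96.3]
477 236 1237.03 [ 476.1 -437.8  100.5]
152 227 1003.3408 [472.6 368.1 351.5]
468 215 1262.0193 [ 537.4 -421.    82. ]
468 245 1281.3069 [ 455.  -427.    54.1]
bl [ 435.5 -386.1   45. ]
br [ 423.8 -492.    45. ]
tl [ 571.8 -401.4   90. ]
tr [ 561.9 -506.1   90. ]
nose [ 522.2 -448.4  105. ]
tail [ 458.9 -442.5   85. ]
ax1 [461.  460.8 230. ]
ax2 [392.5 393.1 230. ]
mid [426.7 426.8 230. ]
```

View pics/c5.png

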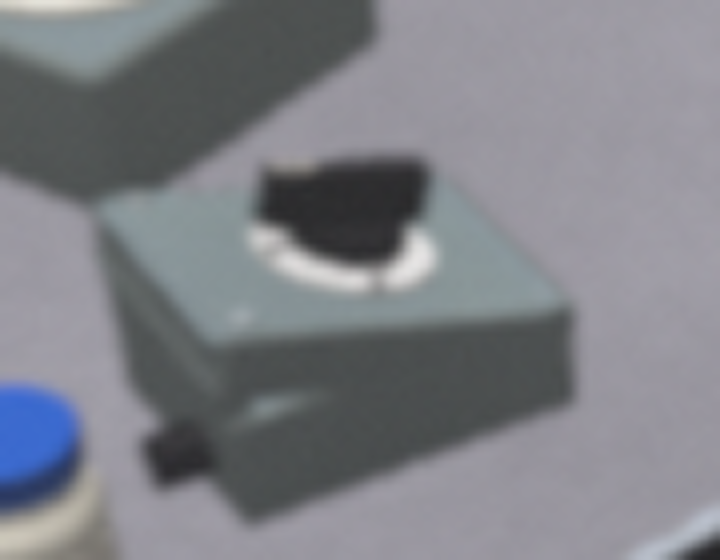

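View pics/c6.png

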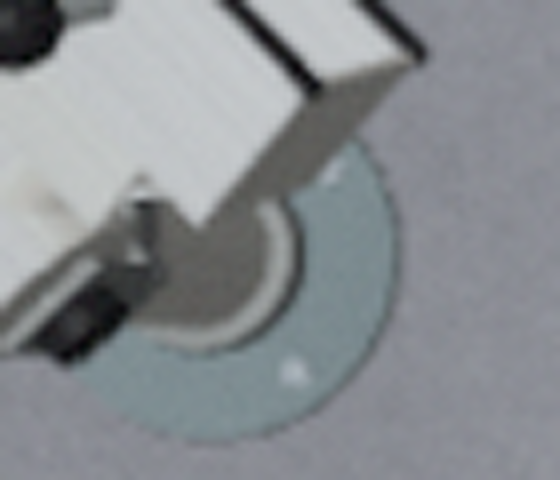

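```bash
cat > go.py <<'E'
from h import *
from scipy.spatial.transform import Rotation as Ro
def down(yaw): return Ro.from_euler('xyz',[np.pi,0,yaw])
def delta(tgt,R,off=None):
    s=monitor.sense();R0=Ro.from_euler('xyz',s['tcp_rot'])
    dp=R0.inv().apply(np.array(tgt)-s['eef_pos']);rv=(R0.inv()*R).as_rotvec()
    print("dp",np.round(dp,1).tolist(),"ang",np.round(rv,3).tolist())
f=np.array([np.cos(-.11),np.sin(-.11),0]);AX=np.array([-np.sin(.3)*f[0],-np.sin(.3)*f[1],np.cos(.3)])
H=np.array([490.5,-445,93])
def Rh(turn=0):
    z=-AX;x=np.array([f[1],-f[0],0]);y=np.cross(z,x)
    return Ro.from_rotvec(AX*turn)*Ro.from_matrix(np.stack([x,y,z],1))
E
python3 - <<'E'
from go import *
print(onz("top",175.4,255.4,8))
delta([390,110,420],down(0))
E
```

```text
[429.40036693 428.70755939   8.        ]
dp [-382.9, 325.1, -188.9] ang [0.001, 0.001, 1.206]
```

```bash
python3 -m inch '[{"dp":[0,0,-100],"angular":[0,0,0],"fingers":0},{"dp":[0,0,-180],"angular":[0,0,0],"fingers":0},{"dp":[0,0,-189],"angular":[0,0,0],"fingers":0},{"dp":[-383,325,-189],"angular":[0,0,1.206],"fingers":0},{"dp":[-383,325,-189],"angular":[0,0,1.206],"fingers":0},{"dp":[-383,325,-189],"angular":[0,0,1.206],"fingers":0},{"dp":[-383,325,-189],"angular":[0,0,1.206],"fingers":0},{"dp":[-383,325,-189],"angular":[0,0,1.206],"fingers":0},{"dp":[-383,325,-189],"angular":[0,0,1.206],"fingers":0},{"dp":[-383,325,-189],"angular":[0,0,1.206],"fingers":0},{"dp":[-383,325,-189],"angular":[0,0,1.206],"fingers":0},{"dp":[-383,325,-189],"angular":[0,0,1.206],"fingers":0}]' 60
python3 - <<'E'
from go import *
print(monitor.sense()['eef_pos'],monitor.sense()['tcp_rot'])
delta([390,110,420],down(0))
E
```

```text
clock: 1.1
eef_pos: [346.5, 231.1, 403.8]
tcp_rot: [3.141, -0.0, 0.075]
contact_force: [1.8, -0.4, 0.6]
opening: 0.999
[346.48763425 231.05819873 403.76532864] [ 3.14148055e+00 -7.68676855e-06  7.53308473e-02]
dp [34.3, 124.0, -16.2] ang [0.0, -0.0, 0.075]
```

```bash
python3 -m inch '[{"dp":[50,450,50],"angular":[0,0,0.8],"fingers":0},{"dp":[50,450,50],"angular":[0,0,0.8],"fingers":0},{"dp":[50,450,50],"angular":[0,0,0.8],"fingers":0},{"dp":[50,450,50],"angular":[0,0,0.8],"fingers":0},{"dp":[50,450,50],"angular":[0,0,0.8],"fingers":0},{"dp":[50,450,50],"angular":[0,0,0.8],"fingers":0},{"dp":[50,450,50],"angular":[0,0,0.8],"fingers":0},{"dp":[50,450,50],"angular":[0,0,0.8],"fingers":0},{"dp":[50,450,50],"angular":[0,0,0.8],"fingers":0},{"dp":[50,450,50],"angular":[0,0,0.8],"fingers":0},{"dp":[50,450,50],"angular":[0,0,0.8],"fingers":0},{"dp":[50,450,50],"angular":[0,0,0.8],"fingers":0}]'
python3 - <<'E'
from go import *
delta(H+AX*90,Rh(0))
E
```

```text
clock: 2.1
eef_pos: [433.1, -216.9, 352.3]
tcp_rot: [3.139, -0.0, -0.723]
contact_force: [-1.6, 0.9, -0.4]
opening: 1.0
dp [172.1, 148.0, 173.7] ang [0.279, 0.143, 0.951]
```

```bash
python3 -m inch '[{"dp":[172,148,174],"angular":[0.279,0.143,0.951],"fingers":120},{"dp":[172,148,174],"angular":[0.279,0.143,0.951],"fingers":120},{"dp":[172,148,174],"angular":[0.279,0.143,0.951],"fingers":120},{"dp":[172,148,174],"angular":[0.279,0.143,0.951],"fingers":120},{"dp":[172,148,174],"angular":[0.279,0.143,0.951],"fingers":120},{"dp":[172,148,174],"angular":[0.279,0.143,0.951],"fingers":120},{"dp":[172,148,174],"angular":[0.279,0.143,0.951],"fingers":120},{"dp":[172,148,174],"angular":[0.279,0.143,0.951],"fingers":120},{"dp":[172,148,174],"angular":[0.279,0.143,0.951],"fingers":120},{"dp":[172,148,174],"angular":[0.279,0.143,0.951],"fingers":120},{"dp":[172,148,174],"angular":[0.279,0.143,0.951],"fingers":120},{"dp":[172,148,174],"angular":[0.279,0.143,0.951],"fingers":120}]'
python3 - <<'E'
from go import *
delta(H-AX*9,Rh(0)); print(monitor.sense()['qpos'])
p,_=vision.grab_frame("top");cv2.imwrite("pics/t1.png",p);crop("pics/t1.png","pics/t1c.png",400,150,160,120,5)
p,_=vision.grab_frame("scene");cv2.imwrite("pics/s1.png",p);crop("pics/s1.png","pics/s1c.png",130,130,160,120,5)
E
```

```text
clock: 3.1
eef_pos: [465.7, -435.8, 181.0]
tcp_rot: [-2.839, -0.0, -1.673]
contact_force: [-0.0, -0.7, 0.9]
opening: 0.524
dp [6.6, 1.8, 100.7] ang [-0.002, 0.002, 0.007]
[-0.86540337  0.32610195  1.83568235  0.29681188  0.78020011  0.61717871]
```

View pics/s1c.png

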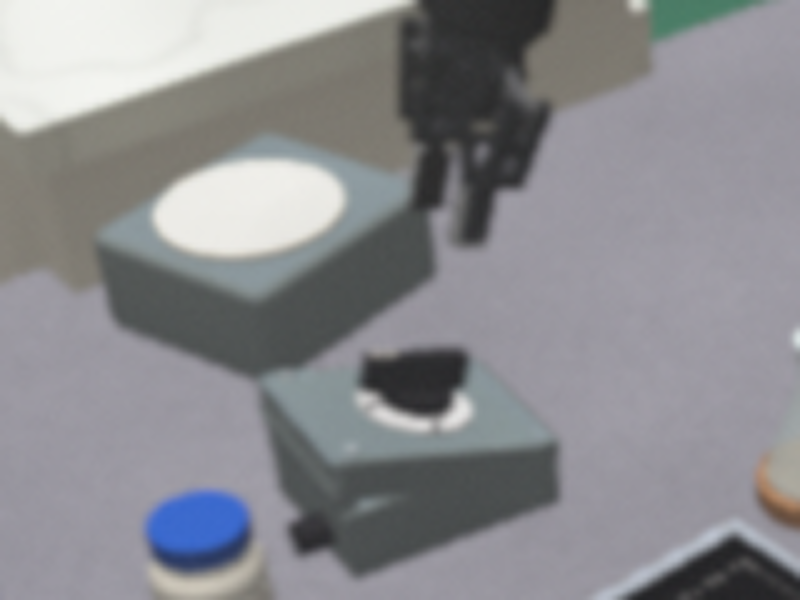

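View pics/t1c.png

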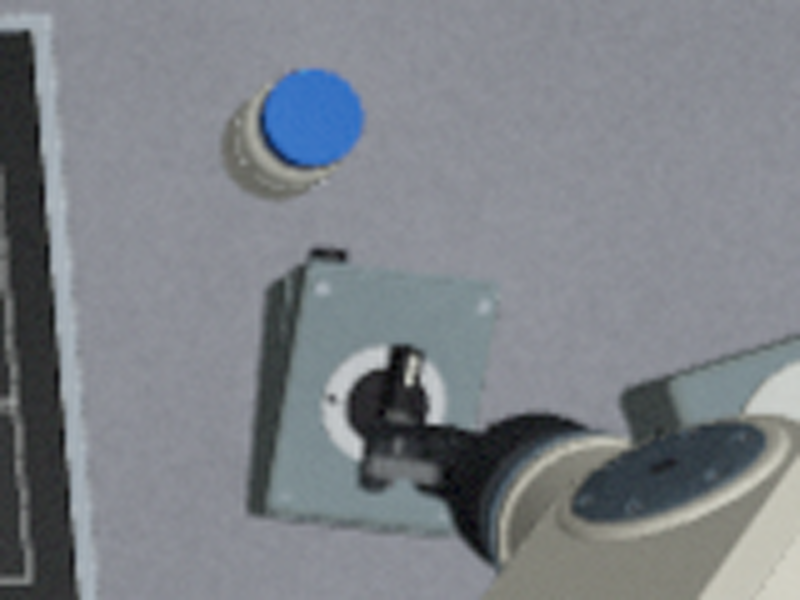

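The pictures show the gripper over the handle, aligned with the slope. Next I'll descend along the axis and grip.

```bash
python3 -m inch '[{"dp":[7,2,30],"angular":[0,0,0.007],"fingers":120},{"dp":[7,2,50],"angular":[0,0,0.007],"fingers":120},{"dp":[7,2,70],"angular":[0,0,0.007],"fingers":120},{"dp":[7,2,85],"angular":[0,0,0.007],"fingers":120},{"dp":[7,2,95],"angular":[0,0,0.007],"fingers":120},{"dp":[7,2,99],"angular":[0,0,0.007],"fingers":120},{"dp":[7,2,99],"angular":[0,0,0.007],"fingers":120},{"dp":[7,2,99],"angular":[0,0,0.007],"fingers":255},{"dp":[7,2,99],"angular":[0,0,0.007],"fingers":255},{"dp":[7,2,99],"angular":[0,0,0.007],"fingers":255},{"dp":[7,2,99],"angular":[0,0,0.007],"fingers":255},{"dp":[7,2,99],"angular":[0,0,0.007],"fingers":255}]' 50
python3 - <<'E'
from go import *
delta(H-AX*9,Rh(1.4)); s=monitor.sense();print(s['qpos'],s['contact_force'],s['wrist_torque'],s['opening'])
E
```

```text
clock: 4.2
eef_pos: [491.7, -446.2, 85.8]
tcp_rot: [-2.839, 0.003, -1.684]
contact_force: [-1.9, 1.3, 6.7]
opening: 0.147
dp [-1.1, -0.8, 1.8] ang [-0.004, -0.001, -1.404]
[-0.8431714   0.48831617  1.84198817  0.35620452  0.61439107  0.56956017] [-1.94972995  1.31858936  6.65538793] [ 0.24121489  0.19434353 -0.07716701] 0.14732211671702064
```

```bash
python3 -m inch '[{"dp":[0,0,0],"angular":[0,0,-1.5],"fingers":255},{"dp":[0,0,0],"angular":[0,0,-1.5],"fingers":255},{"dp":[0,0,0],"angular":[0,0,-1.5],"fingers":255},{"dp":[0,0,0],"angular":[0,0,-1.5],"fingers":255},{"dp":[0,0,0],"angular":[0,0,-1.5],"fingers":255},{"dp":[0,0,0],"angular":[0,0,-1.5],"fingers":255},{"dp":[0,0,0],"angular":[0,0,-1.5],"fingers":255},{"dp":[0,0,0],"angular":[0,0,-1.5],"fingers":255},{"dp":[0,0,0],"angular":[0,0,-1.5],"fingers":255},{"dp":[0,0,0],"angular":[0,0,-1.5],"fingers":255},{"dp":[0,0,0],"angular":[0,0,-1.5],"fingers":255},{"dp":[0,0,0],"angular":[0,0,-1.5],"fingers":255}]'
```

```text
clock: 5.2
eef_pos: [489.5, -443.0, 84.9]
tcp_rot: [-3.113, -0.297, -0.181]
contact_force: [-14.8, 12.4, 18.3]
opening: 0.148
```

```bash
python3 -m inch '[{"dp":[0,0,0],"angular":[0,0,-0.08],"fingers":255},{"dp":[0,0,0],"angular":[0,0,-0.08],"fingers":255},{"dp":[0,0,0],"angular":[0,0,-0.06],"fingers":100},{"dp":[0,0,0],"angular":[0,0,-0.06],"fingers":100},{"dp":[0,0,0],"angular":[0,0,-0.06],"fingers":100},{"dp":[0,0,-40],"angular":[0,0,-0.06],"fingers":100},{"dp":[0,0,-80],"angular":[0,0,-0.06],"fingers":100},{"dp":[0,0,-120],"angular":[0,0,-0.06],"fingers":100},{"dp":[0,0,-120],"angular":[0,0,-0.06],"fingers":100},{"dp":[0,0,-120],"angular":[0,0,-0.06],"fingers":100}]'
python3 - <<'E'
from m import *
o=shot("2")
for q in pots(o["top"][0]): print(q)
crop("pics/top2.png","pics/t2c.png",400,150,160,120,5)
crop("pics/scene2.png","pics/s2c.png",130,130,160,120,5)
E
```

```text
clock: 6.03
eef_pos: [456.7, -443.9, 202.2]
tcp_rot: [-3.139, -0.306, -0.125]
contact_force: [0.3, 0.3, -0.5]
opening: 0.609
('L', 301.4, 239.5, 28.2, array([472.4,  49.4]))
('S', 260.0, 221.7, 22.8, array([526.1, 171.8]))
('L', 297.7, 194.9, 27.9, array([603.1,  60.7]))
('L', 341.4, 194.8, 27.8, array([602.9, -66.7]))
```

View pics/s2c.png

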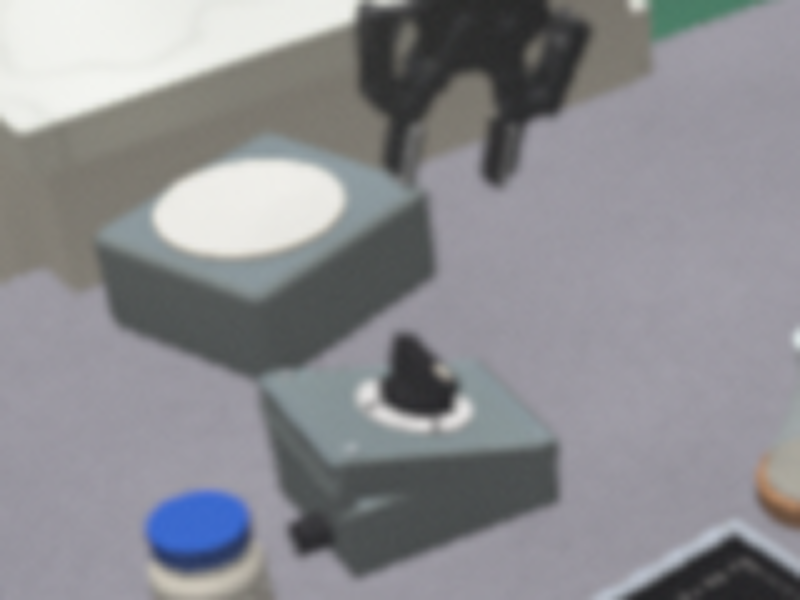

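View pics/top2.png

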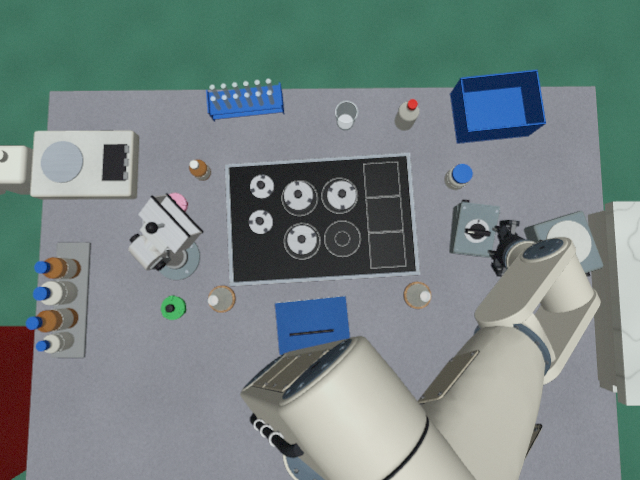

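The isolator nose mark now points left, so it is off. The pots haven't moved. I'll refine the pot positions with their knobs and head for the far right large pot.

```bash
cat >> m.py <<'E'
def knobs(p,box=(225,150,425,290),img=None):
    """dark blob enclosed in each white lid; returns pot centres from knob and from lid"""
    x0,y0,x1,y1=box;sub=p[y0:y1,x0:x1]
    m=(sub.min(2)>125).astype(np.uint8)
    m=cv2.morphologyEx(m,cv2.MORPH_OPEN,np.ones((3,3)))
    out=[]
    for c in cv2.findContours(m,cv2.RETR_EXTERNAL,cv2.CHAIN_APPROX_NONE)[0]:
        if cv2.contourArea(c)<200: continue
        hull=cv2.convexHull(c);(x,y),(a,b),_=cv2.fitEllipse(hull)
        if max(a,b)>45: continue
        hm=np.zeros(m.shape,np.uint8);cv2.drawContours(hm,[hull],0,1,-1)
        hm=cv2.erode(hm,np.ones((3,3)),iterations=3)
        dk=((sub.max(2)<90)&(hm>0)).astype(np.uint8)
        k,l,s,cc=cv2.connectedComponentsWithStats(dk)
        if k<2: continue
        i=1+np.argmax(s[1:,4]);kx,ky=cc[i]+[x0,y0];d=(a+b)/2;big=d>26.8
        lid=onz("top",x+x0,y+y0,50 if big else 38)[:2];kn=onz("top",kx,ky,79 if big else 67)[:2]
        out.append(("L" if big else "S",(round(x+x0),round(y+y0)),round(d,1),"lid",np.round(lid,1).tolist(),"knob",np.round(kn,1).tolist(),int(s[i,4])))
    return out
E
python3 - <<'E'
from m import *; from go import *
for q in knobs(cv2.imread("pics/top2.png")): print(*q)
delta([603,-66.5,200],down(-.11))
E
```

```text
dp [94.9, -390.8, 31.0] ang [-0.005, -0.302, -0.014]
```

```bash
sed -i 's/>125)/>120)/; s/m=cv2.morphologyEx(m,cv2.MORPH_OPEN,np.ones((3,3)))\n    out=\[\]\n    for c in cv2.findC/&/' m.py
python3 - <<'E'
from m import *
p=cv2.imread("pics/top2.png");sub=p[150:290,225:425]
m=(sub.min(2)>140).astype(np.uint8)
for c in cv2.findContours(m,cv2.RETR_EXTERNAL,cv2.CHAIN_APPROX_NONE)[0]:
    if cv2.contourArea(c)>100: print(cv2.contourArea(c),cv2.boundingRect(c))
E
```

```text
24430.0 (0, 0, 200, 140)
```

```bash
sed -i 's/RETR_EXTERNAL/RETR_LIST/; s/if max(a,b)>45/if max(a,b)>40/' m.py
python3 - <<'E'
from m import *; from go import *
for q in knobs(cv2.imread("pics/top2.png")): print(*q)
E
```

```text
L (302, 239) 28.9 lid [473.0, 49.1] knob [472.2, 48.9] 45
S (260, 222) 23.6 lid [526.5, 171.1] knob [526.1, 170.3] 47
L (341, 195) 28.8 lid [603.5, -67.1] knob [601.4, -66.5] 46
L (298, 195) 28.8 lid [603.3, 60.1] knob [601.4, 59.3] 47
S (261, 186) 23.3 lid [632.5, 168.9] knob [630.8, 167.7] 48
```

```bash
python3 -m inch '[{"dp":[95,-391,31],"angular":[-0.005,-0.302,-0.014],"fingers":100},{"dp":[95,-391,31],"angular":[-0.005,-0.302,-0.014],"fingers":100},{"dp":[95,-391,31],"angular":[-0.005,-0.302,-0.014],"fingers":100},{"dp":[95,-391,31],"angular":[-0.005,-0.302,-0.014],"fingers":100},{"dp":[95,-391,31],"angular":[-0.005,-0.302,-0.014],"fingers":100},{"dp":[95,-391,31],"angular":[-0.005,-0.302,-0.014],"fingers":100},{"dp":[95,-391,31],"angular":[-0.005,-0.302,-0.014],"fingers":100},{"dp":[95,-391,31],"angular":[-0.005,-0.302,-0.014],"fingers":100},{"dp":[95,-391,31],"angular":[-0.005,-0.302,-0.014],"fingers":100},{"dp":[95,-391,31],"angular":[-0.005,-0.302,-0.014],"fingers":100},{"dp":[95,-391,31],"angular":[-0.005,-0.302,-0.014],"fingers":100},{"dp":[95,-391,31],"angular":[-0.005,-0.302,-0.014],"fingers":100}]'
```

```text
clock: 7.13
eef_pos: [603.1, -64.3, 198.3]
tcp_rot: [-3.142, 0.003, -0.107]
contact_force: [-0.4, -0.2, -0.5]
opening: 0.611
```

```bash
python3 -m inch '[{"dp":[-0.5,2.4,40],"angular":[0,0,0],"fingers":100},{"dp":[-0.5,2.4,80],"angular":[0,0,0],"fingers":100},{"dp":[-0.5,2.4,110],"angular":[0,0,0],"fingers":100},{"dp":[-0.5,2.4,130],"angular":[0,0,0],"fingers":100},{"dp":[-0.5,2.4,142],"angular":[0,0,0],"fingers":100},{"dp":[-0.5,2.4,145],"angular":[0,0,0],"fingers":100},{"dp":[-0.5,2.4,145],"angular":[0,0,0],"fingers":100},{"dp":[-0.5,2.4,145],"angular":[0,0,0],"fingers":255},{"dp":[-0.5,2.4,145],"angular":[0,0,0],"fingers":255},{"dp":[-0.5,2.4,145],"angular":[0,0,0],"fingers":255},{"dp":[-0.5,2.4,145],"angular":[0,0,0],"fingers":255}]' 30
python3 - <<'E'
from go import *
s=monitor.sense();e=s['eef_pos'];delta([656.5,-189,e[2]],Ro.from_euler('xyz',s['tcp_rot']))
p,_=vision.grab_frame("scene");cv2.imwrite("pics/s3.png",p);crop("pics/s3.png","pics/s3c.png",180,200,240,180,3.3)
E
```

```text
clock: 8.05
eef_pos: [603.3, -69.1, 56.9]
tcp_rot: [3.141, -0.002, -0.11]
contact_force: [-1.3, -1.5, 6.7]
opening: 0.271
dp [66.0, 113.3, 0.2] ang [0.0, 0.0, 0.0]
```

View pics/s3c.png

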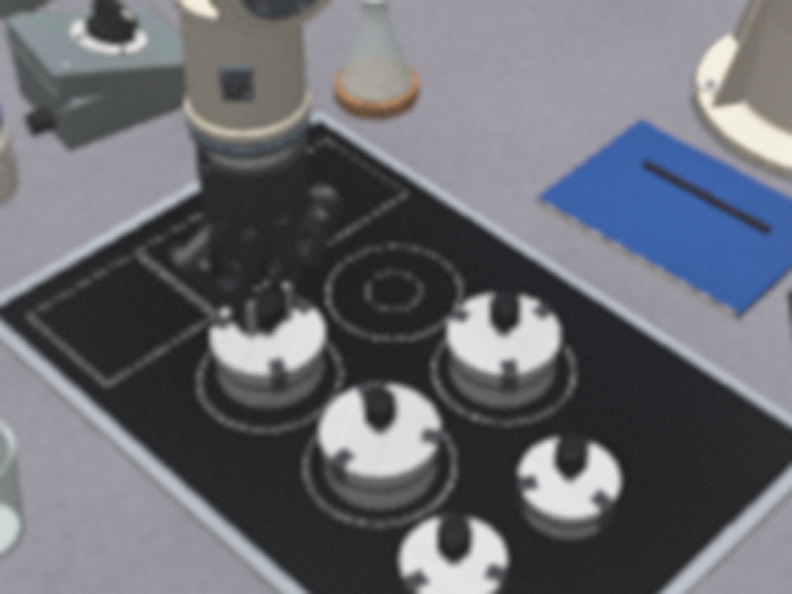

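```bash
python3 -m inch '[{"dp":[3,5,-1],"angular":[0,0,0],"fingers":255},{"dp":[9,15,-1],"angular":[0,0,0],"fingers":255},{"dp":[17,29,-1],"angular":[0,0,0],"fingers":255},{"dp":[26,44,-1],"angular":[0,0,0],"fingers":255},{"dp":[35,60,-1],"angular":[0,0,0],"fingers":255},{"dp":[44,76,-1],"angular":[0,0,0],"fingers":255},{"dp":[52,90,-1],"angular":[0,0,0],"fingers":255},{"dp":[59,102,-1],"angular":[0,0,0],"fingers":255},{"dp":[64,110,-1],"angular":[0,0,0],"fingers":255},{"dp":[66,113,-1],"angular":[0,0,0],"fingers":255},{"dp":[66,113,-1],"angular":[0,0,0],"fingers":255},{"dp":[66,113,-1],"angular":[0,0,0],"fingers":255}]'
```

```text
clock: 9.1
eef_pos: [656.3, -189.9, 57.0]
tcp_rot: [3.14, -0.001, -0.111]
contact_force: [-0.4, -4.4, 3.8]
opening: 0.27
```

Release, rise, and compute the next target: near left large pot (472.5, 49).

```bash
python3 -m inch '[{"dp":[0,0,0],"angular":[0,0,0],"fingers":100},{"dp":[0,0,0],"angular":[0,0,0],"fingers":100},{"dp":[0,0,0],"angular":[0,0,0],"fingers":100},{"dp":[0,0,-30],"angular":[0,0,0],"fingers":100},{"dp":[0,0,-70],"angular":[0,0,0],"fingers":100},{"dp":[0,0,-100],"angular":[0,0,0],"fingers":100},{"dp":[0,0,-100],"angular":[0,0,0],"fingers":100},{"dp":[0,0,-100],"angular":[0,0,0],"fingers":100}]';  python3 - <<'E'
from m import *; from go import *
p,_=vision.grab_frame("top");cv2.imwrite("pics/t3.png",p)
for q in knobs(p): print(*q)
delta([472.4,49,155],down(0.1))
E
```

```text
clock: 9.77
eef_pos: [657.0, -188.6, 158.7]
tcp_rot: [3.141, -0.004, -0.11]
contact_force: [0.5, 1.1, -0.9]
opening: 0.606
L (301, 239) 28.4 lid [472.6, 49.7] knob [472.4, 48.6] 49
S (260, 222) 23.1 lid [526.2, 171.5] knob [526.0, 169.6] 51
L (298, 195) 28.3 lid [603.1, 59.9] knob [601.5, 59.1] 50
S (261, 186) 23.0 lid [632.6, 169.3] knob [631.1, 167.4] 52
dp [-208.3, -215.7, 1.7] ang [0.0, -0.001, -0.21]
```

```bash
python3 -m inch '[{"dp":[-30,-30,0],"angular":[0,0,-0.1],"fingers":100},{"dp":[-60,-60,0],"angular":[0,0,-0.21],"fingers":100},{"dp":[-90,-92,0],"angular":[0,0,-0.21],"fingers":100},{"dp":[-120,-122,0],"angular":[0,0,-0.21],"fingers":100},{"dp":[-150,-154,0],"angular":[0,0,-0.21],"fingers":100},{"dp":[-180,-186,0],"angular":[0,0,-0.21],"fingers":100},{"dp":[-200,-207,0],"angular":[0,0,-0.21],"fingers":100},{"dp":[-208.3,-215.7,2],"angular":[0,0,-0.21],"fingers":100},{"dp":[-208.3,-215.7,2],"angular":[0,0,-0.21],"fingers":100},{"dp":[-208.3,-215.7,2],"angular":[0,0,-0.21],"fingers":100}]';  python3 - <<'E'
from go import *
delta([472.6,49.2,55.5],down(0.1))
E
```

```text
clock: 10.65
eef_pos: [471.9, 49.1, 153.7]
tcp_rot: [3.141, 0.002, 0.102]
contact_force: [1.1, 0.2, -0.6]
opening: 0.608
dp [0.8, -0.0, 98.2] ang [0.0, 0.002, 0.002]
```

```bash
python3 -m inch '[{"dp":[0.5,0,35],"angular":[0,0,0],"fingers":100},{"dp":[0.5,0,65],"angular":[0,0,0],"fingers":100},{"dp":[0.5,0,85],"angular":[0,0,0],"fingers":100},{"dp":[0.5,0,95],"angular":[0,0,0],"fingers":100},{"dp":[0.5,0,97],"angular":[0,0,0],"fingers":100},{"dp":[0.5,0,97],"angular":[0,0,0],"fingers":100},{"dp":[0.5,0,97],"angular":[0,0,0],"fingers":255},{"dp":[0.5,0,97],"angular":[0,0,0],"fingers":255},{"dp":[0.5,0,97],"angular":[0,0,0],"fingers":255},{"dp":[0.5,0,97],"angular":[0,0,0],"fingers":255},{"dp":[0.5,0,97],"angular":[0,0,0],"fingers":255}]' 30
python3 - <<'E'
from go import *
s=monitor.sense();e=s['eef_pos'];delta([446.2,-202.2,e[2]],Ro.from_euler('xyz',s['tcp_rot']))
E
```

```text
clock: 11.57
eef_pos: [473.6, 48.9, 58.6]
tcp_rot: [3.141, -0.002, 0.1]
contact_force: [-1.7, -2.1, 7.1]
opening: 0.269
dp [-52.3, 247.1, -0.0] ang [0.0, 0.0, 0.0]
```

```bash
python3 -m inch '[{"dp":[-1,6,-1],"angular":[0,0,0],"fingers":255},{"dp":[-5,24,-1],"angular":[0,0,0],"fingers":255},{"dp":[-11,50,-1],"angular":[0,0,0],"fingers":255},{"dp":[-17,80,-1],"angular":[0,0,0],"fingers":255},{"dp":[-24,112,-1],"angular":[0,0,0],"fingers":255},{"dp":[-31,146,-1],"angular":[0,0,0],"fingers":255},{"dp":[-38,180,-1],"angular":[0,0,0],"fingers":255},{"dp":[-44,208,-1],"angular":[0,0,0],"fingers":255},{"dp":[-49,230,-1],"angular":[0,0,0],"fingers":255},{"dp":[-52,244,-1],"angular":[0,0,0],"fingers":255},{"dp":[-52,247,-1],"angular":[0,0,0],"fingers":255},{"dp":[-52,247,-1],"angular":[0,0,0],"fingers":255}]'
python3 -m inch '[{"dp":[0,0,0],"angular":[0,0,0],"fingers":100},{"dp":[0,0,0],"angular":[0,0,0],"fingers":100},{"dp":[0,0,0],"angular":[0,0,0],"fingers":100},{"dp":[0,0,-30],"angular":[0,0,0],"fingers":100},{"dp":[0,0,-70],"angular":[0,0,0],"fingers":100},{"dp":[0,0,-100],"angular":[0,0,0],"fingers":100},{"dp":[0,0,-100],"angular":[0,0,0],"fingers":100},{"dp":[0,0,-100],"angular":[0,0,0],"fingers":100}]';  python3 - <<'E'
from m import *; from go import *
o=shot("4")
for q in knobs(o["top"][0]): print(*q)
delta([602.3,59.8,155],down(0.1))
E
```

```text
clock: 12.57
eef_pos: [445.4, -202.9, 58.7]
tcp_rot: [3.141, 0.0, 0.098]
contact_force: [-1.4, -2.2, 1.7]
opening: 0.267
clock: 13.23
eef_pos: [447.2, -201.8, 160.4]
tcp_rot: [3.139, -0.003, 0.101]
contact_force: [-0.4, 1.2, -0.3]
opening: 0.609
S (260, 222) 23.6 lid [526.6, 171.2] knob [526.1, 170.3] 47
L (298, 195) 28.7 lid [603.2, 60.0] knob [601.4, 59.3] 47
S (261, 186) 23.2 lid [632.5, 169.0] knob [630.8, 167.7] 48
L (383, 176) 28.5 lid [656.9, -187.3] knob [655.5, -186.2] 50
dp [182.3, -244.0, 3.0] ang [-0.0, 0.001, 0.0]
```

View pics/scene4.png

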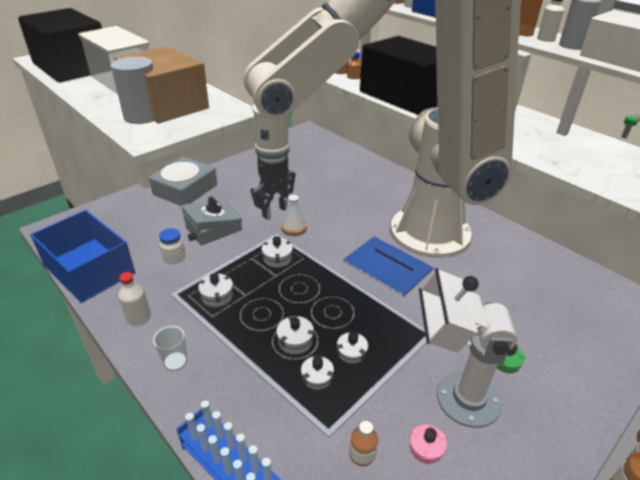

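View pics/top4.png

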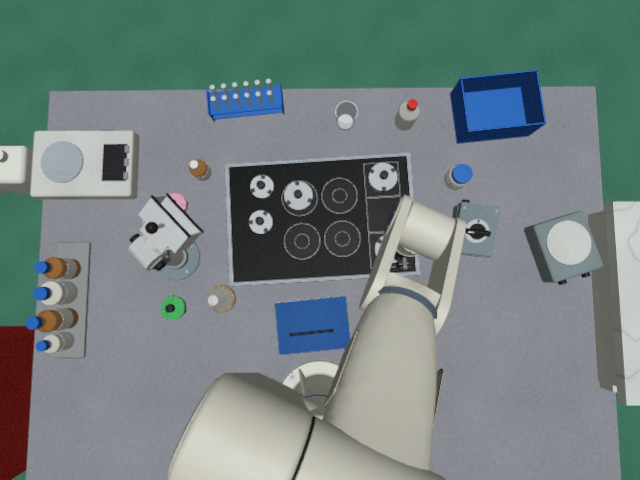

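Two large pots are now in the far square at (383,176) and the near square at (388,247). Next is the third large pot, at (298,195).

```bash
python3 -m inch '[{"dp":[24,-32,0],"angular":[0,0,0],"fingers":100},{"dp":[48,-64,0],"angular":[0,0,0],"fingers":100},{"dp":[72,-96,0],"angular":[0,0,0],"fingers":100},{"dp":[96,-128,0],"angular":[0,0,0],"fingers":100},{"dp":[120,-160,0],"angular":[0,0,0],"fingers":100},{"dp":[144,-192,0],"angular":[0,0,0],"fingers":100},{"dp":[164,-220,0],"angular":[0,0,0],"fingers":100},{"dp":[178,-238,2],"angular":[0,0,0],"fingers":100},{"dp":[182.3,-244,3],"angular":[0,0,0],"fingers":100},{"dp":[182.3,-244,3],"angular":[0,0,0],"fingers":100},{"dp":[182.3,-244,3],"angular":[0,0,0],"fingers":100}]';  python3 - <<'E'
from go import *
delta([602.3,59.8,57],down(0.1))
E
```

```text
clock: 14.25
eef_pos: [601.5, 58.6, 154.0]
tcp_rot: [3.141, 0.003, 0.1]
contact_force: [0.1, 0.7, -0.8]
opening: 0.606
dp [1.3, -1.1, 97.0] ang [0.0, 0.003, 0.0]
```

```bash
python3 -m inch '[{"dp":[1,-1,35],"angular":[0,0,0],"fingers":100},{"dp":[1,-1,65],"angular":[0,0,0],"fingers":100},{"dp":[1,-1,85],"angular":[0,0,0],"fingers":100},{"dp":[1,-1,95],"angular":[0,0,0],"fingers":100},{"dp":[1,-1,97],"angular":[0,0,0],"fingers":100},{"dp":[1,-1,97],"angular":[0,0,0],"fingers":100},{"dp":[1,-1,97],"angular":[0,0,0],"fingers":255},{"dp":[1,-1,97],"angular":[0,0,0],"fingers":255},{"dp":[1,-1,97],"angular":[0,0,0],"fingers":255},{"dp":[1,-1,97],"angular":[0,0,0],"fingers":255},{"dp":[1,-1,97],"angular":[0,0,0],"fingers":255}]' 30
python3 - <<'E'
from go import *
s=monitor.sense();e=s['eef_pos'];delta([551.7,-195.8,e[2]],Ro.from_euler('xyz',s['tcp_rot']))
E
```

```text
clock: 15.17
eef_pos: [604.2, 59.9, 60.1]
tcp_rot: [3.141, -0.001, 0.1]
contact_force: [-2.9, -1.9, 5.2]
opening: 0.266
dp [-77.7, 249.2, -0.0] ang [0.0, 0.0, 0.0]
```

```bash
python3 -m inch '[{"dp":[-2,6,-1],"angular":[0,0,0],"fingers":255},{"dp":[-8,25,-1],"angular":[0,0,0],"fingers":255},{"dp":[-16,51,-1],"angular":[0,0,0],"fingers":255},{"dp":[-25,81,-1],"angular":[0,0,0],"fingers":255},{"dp":[-35,113,-1],"angular":[0,0,0],"fingers":255},{"dp":[-46,147,-1],"angular":[0,0,0],"fingers":255},{"dp":[-57,181,-1],"angular":[0,0,0],"fingers":255},{"dp":[-65,209,-1],"angular":[0,0,0],"fingers":255},{"dp":[-72,231,-1],"angular":[0,0,0],"fingers":255},{"dp":[-76.5,245,-1],"angular":[0,0,0],"fingers":255},{"dp":[-77.7,249,-1],"angular":[0,0,0],"fingers":255},{"dp":[-77.7,249,-1],"angular":[0,0,0],"fingers":255}]'
python3 -m inch '[{"dp":[0,0,0],"angular":[0,0,0],"fingers":100},{"dp":[0,0,0],"angular":[0,0,0],"fingers":100},{"dp":[0,0,0],"angular":[0,0,0],"fingers":100},{"dp":[0,0,-30],"angular":[0,0,0],"fingers":100},{"dp":[0,0,-70],"angular":[0,0,0],"fingers":100},{"dp":[0,0,-100],"angular":[0,0,0],"fingers":100},{"dp":[0,0,-100],"angular":[0,0,0],"fingers":100},{"dp":[0,0,-100],"angular":[0,0,0],"fingers":100}]';  python3 - <<'E'
from m import *; from go import *
o=shot("5")
for q in knobs(o["top"][0]): print(*q)
delta([526.2,170.7,155],down(0.3))
E
```

```text
clock: 16.17
eef_pos: [551.1, -196.8, 60.1]
tcp_rot: [3.141, -0.0, 0.098]
contact_force: [0.4, -1.4, -0.7]
opening: 0.268
clock: 16.83
eef_pos: [552.7, -195.1, 161.5]
tcp_rot: [3.14, -0.003, 0.101]
contact_force: [-0.0, -0.1, -0.6]
opening: 0.607
S (260, 222) 23.5 lid [526.5, 171.1] knob [526.1, 169.8] 50
S (261, 186) 23.2 lid [632.5, 168.9] knob [630.7, 167.6] 50
dp [12.2, -366.0, 3.9] ang [-0.001, 0.001, -0.2]
```

View pics/scene5.png

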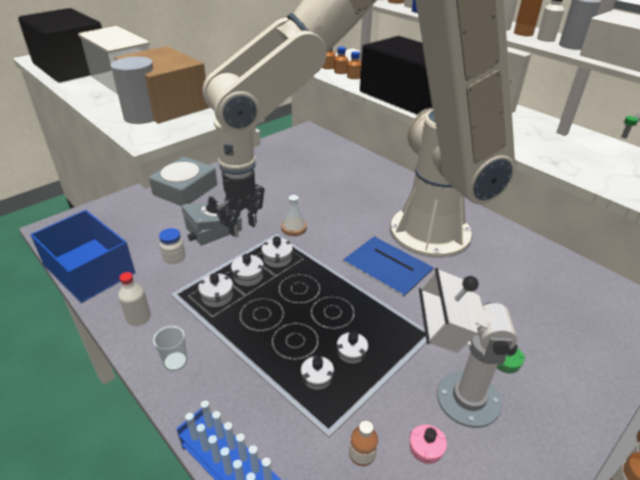

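All three large pots are in the resting squares. Now the near small pot at (260,222).

```bash
python3 -m inch '[{"dp":[1,-36,0],"angular":[0,0,-0.05],"fingers":100},{"dp":[2,-74,0],"angular":[0,0,-0.1],"fingers":100},{"dp":[4,-112,0],"angular":[0,0,-0.2],"fingers":100},{"dp":[5,-150,0],"angular":[0,0,-0.2],"fingers":100},{"dp":[6,-190,0],"angular":[0,0,-0.2],"fingers":100},{"dp":[8,-230,0],"angular":[0,0,-0.2],"fingers":100},{"dp":[9,-270,0],"angular":[0,0,-0.2],"fingers":100},{"dp":[10,-310,0],"angular":[0,0,-0.2],"fingers":100},{"dp":[11,-345,2],"angular":[0,0,-0.2],"fingers":100},{"dp":[12.2,-366,4],"angular":[0,0,-0.2],"fingers":100},{"dp":[12.2,-366,4],"angular":[0,0,-0.2],"fingers":100},{"dp":[12.2,-366,4],"angular":[0,0,-0.2],"fingers":100}]';  python3 - <<'E'
from go import *
delta([526.4,170.8,45],down(0.3))
E
```

```text
clock: 17.93
eef_pos: [525.6, 170.8, 153.7]
tcp_rot: [3.141, 0.003, 0.302]
contact_force: [-0.1, -0.4, -0.2]
opening: 0.609
dp [1.2, 0.3, 108.7] ang [0.0, 0.003, 0.002]
```

```bash
python3 -m inch '[{"dp":[0.5,0,35],"angular":[0,0,0],"fingers":100},{"dp":[0.5,0,70],"angular":[0,0,0],"fingers":100},{"dp":[0.5,0,95],"angular":[0,0,0],"fingers":100},{"dp":[0.5,0,106],"angular":[0,0,0],"fingers":100},{"dp":[0.5,0,108.5],"angular":[0,0,0],"fingers":100},{"dp":[0.5,0,108.5],"angular":[0,0,0],"fingers":100},{"dp":[0.5,0,108.5],"angular":[0,0,0],"fingers":255},{"dp":[0.5,0,108.5],"angular":[0,0,0],"fingers":255},{"dp":[0.5,0,108.5],"angular":[0,0,0],"fingers":255},{"dp":[0.5,0,108.5],"angular":[0,0,0],"fingers":255},{"dp":[0.5,0,108.5],"angular":[0,0,0],"fingers":255}]' 30
python3 - <<'E'
from go import *
s=monitor.sense();e=s['eef_pos'];delta([472,50,e[2]],Ro.from_euler('xyz',s['tcp_rot']))
E
```

```text
clock: 18.85
eef_pos: [528.3, 170.2, 48.6]
tcp_rot: [3.141, -0.002, 0.3]
contact_force: [-1.4, -1.8, 7.5]
opening: 0.268
dp [-89.3, 98.2, -0.2] ang [0.0, 0.0, 0.0]
```

```bash
python3 -m inch '[{"dp":[-4,4,-1],"angular":[0,0,0],"fingers":255},{"dp":[-12,13,-1],"angular":[0,0,0],"fingers":255},{"dp":[-23,25,-1],"angular":[0,0,0],"fingers":255},{"dp":[-35,39,-1],"angular":[0,0,0],"fingers":255},{"dp":[-48,53,-1],"angular":[0,0,0],"fingers":255},{"dp":[-60,66,-1],"angular":[0,0,0],"fingers":255},{"dp":[-71,78,-1],"angular":[0,0,0],"fingers":255},{"dp":[-80,88,-1],"angular":[0,0,0],"fingers":255},{"dp":[-86,95,-1],"angular":[0,0,0],"fingers":255},{"dp":[-89,98,-1],"angular":[0,0,0],"fingers":255},{"dp":[-89,98,-1],"angular":[0,0,0],"fingers":255},{"dp":[-89,98,-1],"angular":[0,0,0],"fingers":255}]'
python3 -m inch '[{"dp":[0,0,0],"angular":[0,0,0],"fingers":100},{"dp":[0,0,0],"angular":[0,0,0],"fingers":100},{"dp":[0,0,0],"angular":[0,0,0],"fingers":100},{"dp":[0,0,-30],"angular":[0,0,0],"fingers":100},{"dp":[0,0,-70],"angular":[0,0,0],"fingers":100},{"dp":[0,0,-110],"angular":[0,0,0],"fingers":100},{"dp":[0,0,-110],"angular":[0,0,0],"fingers":100},{"dp":[0,0,-110],"angular":[0,0,0],"fingers":100}]';  python3 - <<'E'
from m import *; from go import *
o=shot("6")
for q in knobs(o["top"][0]): print(*q)
delta([631.7,168.2,155],down(0.3))
E
```

```text
clock: 19.85
eef_pos: [471.0, 48.6, 48.6]
tcp_rot: [3.14, 0.0, 0.3]
contact_force: [-1.7, -6.1, 10.9]
opening: 0.266
clock: 20.52
eef_pos: [472.6, 50.3, 160.0]
tcp_rot: [3.141, -0.004, 0.3]
contact_force: [0.0, -0.4, -0.8]
opening: 0.608
L (389, 249) 29.0 lid [445.7, -202.2] knob [445.5, -201.4] 48
L (386, 212) 28.8 lid [551.5, -196.5] knob [550.8, -195.4] 50
L (382, 176) 28.3 lid [657.0, -187.0] knob [655.6, -186.4] 51
dp [188.9, -65.2, 2.1] ang [-0.0, 0.001, -0.0]
```

View pics/top6.png

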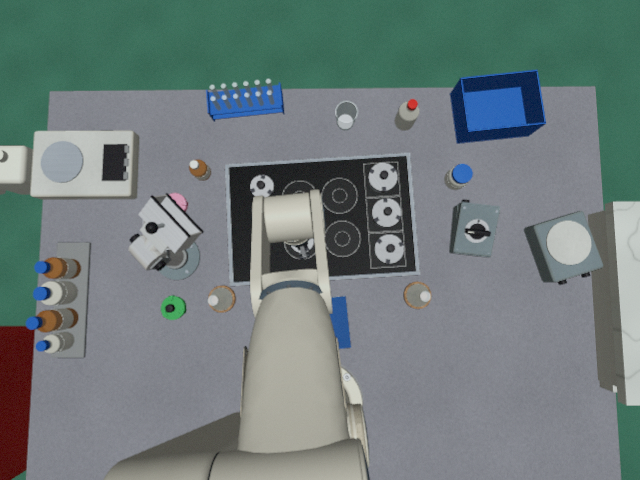

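View pics/scene6.png

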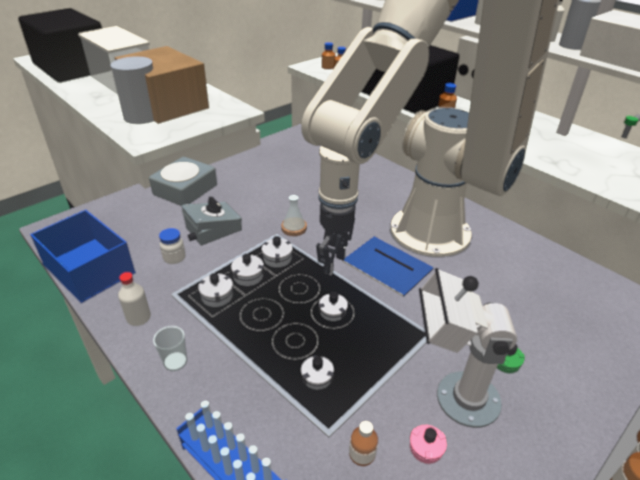

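The far small pot is still at (262,186); its lid blob just merged with the arm in the mask. The other small pot sits in the near left circle. Next I'll fetch the far one.

```bash
python3 -m inch '[{"dp":[28,-10,0],"angular":[0,0,0],"fingers":100},{"dp":[60,-20,0],"angular":[0,0,0],"fingers":100},{"dp":[92,-32,0],"angular":[0,0,0],"fingers":100},{"dp":[124,-43,0],"angular":[0,0,0],"fingers":100},{"dp":[156,-54,0],"angular":[0,0,0],"fingers":100},{"dp":[180,-62,0],"angular":[0,0,0],"fingers":100},{"dp":[189,-65,2],"angular":[0,0,0],"fingers":100},{"dp":[189,-65,2],"angular":[0,0,0],"fingers":100},{"dp":[189,-65,2],"angular":[0,0,0],"fingers":100},{"dp":[189,-65,2],"angular":[0,0,0],"fingers":100}]';  python3 - <<'E'
from go import *
delta([632,168.5,47],down(0.3))
E
```

```text
clock: 21.45
eef_pos: [630.9, 167.1, 154.7]
tcp_rot: [-3.142, 0.003, 0.299]
contact_force: [-0.3, -1.1, 0.2]
opening: 0.609
dp [1.9, -1.0, 107.7] ang [-0.0, 0.003, -0.001]
```

```bash
python3 -m inch '[{"dp":[1,-1,35],"angular":[0,0,0],"fingers":100},{"dp":[1,-1,70],"angular":[0,0,0],"fingers":100},{"dp":[1,-1,95],"angular":[0,0,0],"fingers":100},{"dp":[1,-1,106],"angular":[0,0,0],"fingers":100},{"dp":[1,-1,108.5],"angular":[0,0,0],"fingers":100},{"dp":[1,-1,108.5],"angular":[0,0,0],"fingers":100},{"dp":[1,-1,108.5],"angular":[0,0,0],"fingers":255},{"dp":[1,-1,108.5],"angular":[0,0,0],"fingers":255},{"dp":[1,-1,108.5],"angular":[0,0,0],"fingers":255},{"dp":[1,-1,108.5],"angular":[0,0,0],"fingers":255},{"dp":[1,-1,108.5],"angular":[0,0,0],"fingers":255}]' 30
python3 - <<'E'
from go import *
s=monitor.sense();e=s['eef_pos'];delta([602.5,59,e[2]],Ro.from_euler('xyz',s['tcp_rot']))
E
```

```text
clock: 22.37
eef_pos: [634.2, 169.5, 49.5]
tcp_rot: [3.141, -0.002, 0.3]
contact_force: [-1.2, -1.6, 5.4]
opening: 0.266
dp [-62.9, 96.2, -0.1] ang [0.0, 0.0, 0.0]
```

```bash
python3 -m inch '[{"dp":[-3,4,-1],"angular":[0,0,0],"fingers":255},{"dp":[-9,13,-1],"angular":[0,0,0],"fingers":255},{"dp":[-16,25,-1],"angular":[0,0,0],"fingers":255},{"dp":[-25,39,-1],"angular":[0,0,0],"fingers":255},{"dp":[-34,52,-1],"angular":[0,0,0],"fingers":255},{"dp":[-42,65,-1],"angular":[0,0,0],"fingers":255},{"dp":[-50,77,-1],"angular":[0,0,0],"fingers":255},{"dp":[-56,86,-1],"angular":[0,0,0],"fingers":255},{"dp":[-61,93,-1],"angular":[0,0,0],"fingers":255},{"dp":[-62.5,96,-1],"angular":[0,0,0],"fingers":255},{"dp":[-62.5,96,-1],"angular":[0,0,0],"fingers":255},{"dp":[-62.5,96,-1],"angular":[0,0,0],"fingers":255}]'
python3 -m inch '[{"dp":[0,0,0],"angular":[0,0,0],"fingers":100},{"dp":[0,0,0],"angular":[0,0,0],"fingers":100},{"dp":[0,0,0],"angular":[0,0,0],"fingers":100},{"dp":[0,0,-30],"angular":[0,0,0],"fingers":100},{"dp":[0,0,-70],"angular":[0,0,0],"fingers":100},{"dp":[0,0,-110],"angular":[0,0,0],"fingers":100},{"dp":[0,0,-150],"angular":[0,0,0],"fingers":80},{"dp":[0,0,-190],"angular":[0,0,0],"fingers":80},{"dp":[0,0,-230],"angular":[0,0,0],"fingers":80},{"dp":[0,0,-270],"angular":[0,0,0],"fingers":80},{"dp":[0,0,-310],"angular":[0,0,0],"fingers":80},{"dp":[0,0,-330],"angular":[0,0,0],"fingers":80}]';  python3 - <<'E'
from m import *; from go import *
o=shot("7")
for q in knobs(o["top"][0]): print(*q)
dark=lambda s:s.max(2)<60
print(comps(o["top"][0],"top",(130,210,175,250),dark),comps(o["scene"][0],"scene",(455,270,485,300),dark))
# jaw axis along tilt axis: facing yaw -0.82 -> axis yaw 0.75 
delta([473,376,425],down(0.75))
print(monitor.sense()['qpos'])
E
```

```text
clock: 23.37
eef_pos: [602.0, 56.9, 49.5]
tcp_rot: [3.14, -0.001, 0.299]
contact_force: [0.1, -2.3, 9.3]
opening: 0.264
clock: 24.37
eef_pos: [602.8, 58.9, 383.7]
tcp_rot: [3.14, -0.005, 0.3]
contact_force: [-0.2, -0.6, 0.5]
opening: 0.687
L (389, 249) 28.6 lid [445.6, -201.8] knob [445.7, -201.4] 50
L (386, 212) 28.5 lid [551.1, -196.3] knob [551.1, -195.4] 52
L (383, 176) 27.9 lid [656.8, -187.2] knob [655.6, -186.6] 52
[(np.int32(23), array([169.47826087, 215.13043478])), (np.int32(99), array([151.35353535, 227.37373737])), (np.int32(34), array([133.82352941, 237.32352941]))] [(np.int32(116), array([469.80172414, 283.96551724]))]
dp [-30.8, -341.3, -42.7] ang [0.003, -0.006, -0.45]
[ 9.51013239e-02  2.15984294e-01  1.48707797e+00 -1.62151972e-04
  1.43182278e+00 -2.04475509e-01]
```

View pics/scene7.png

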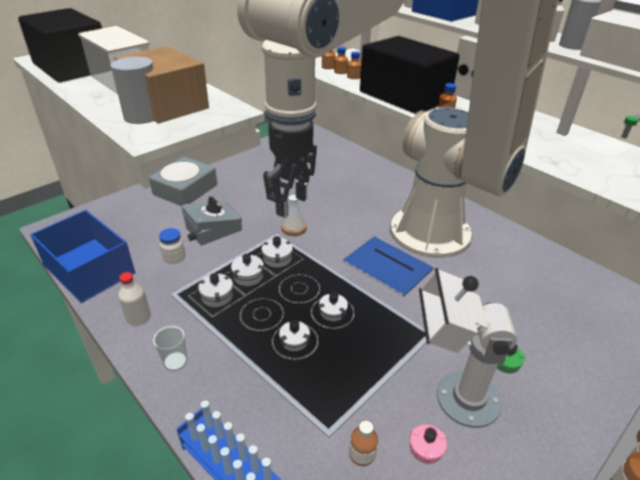

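Both small pots are in the left circles. Now I'll move above the hood ball, with the jaws along the tilt axis.

```bash
python3 -m inch '[{"dp":[-3,-34,-43],"angular":[0,0,-0.1],"fingers":80},{"dp":[-6,-68,-43],"angular":[0,0,-0.2],"fingers":80},{"dp":[-9,-102,-43],"angular":[0,0,-0.3],"fingers":80},{"dp":[-12,-136,-43],"angular":[0,0,-0.4],"fingers":80},{"dp":[-15,-170,-43],"angular":[0,0,-0.45],"fingers":80},{"dp":[-19,-206,-43],"angular":[0,0,-0.45],"fingers":80},{"dp":[-22,-242,-43],"angular":[0,0,-0.45],"fingers":80},{"dp":[-25,-278,-43],"angular":[0,0,-0.45],"fingers":80},{"dp":[-28,-312,-43],"angular":[0,0,-0.45],"fingers":80},{"dp":[-31,-341,-43],"angular":[0,0,-0.45],"fingers":80},{"dp":[-31,-341,-43],"angular":[0,0,-0.45],"fingers":80},{"dp":[-31,-341,-43],"angular":[0,0,-0.45],"fingers":80}]';  python3 - <<'E'
from go import *
delta([473,375.7,319],down(0.75))
p,_=vision.grab_frame("scene");cv2.imwrite("pics/s8.png",p);crop("pics/s8.png","pics/s8c.png",380,180,160,160,4)
E
```

```text
clock: 25.47
eef_pos: [470.8, 376.4, 419.5]
tcp_rot: [-3.141, 0.003, 0.752]
contact_force: [-0.0, 0.8, -0.7]
opening: 0.687
dp [1.5, 2.1, 100.5] ang [-0.0, 0.003, 0.002]
```

View pics/s8c.png

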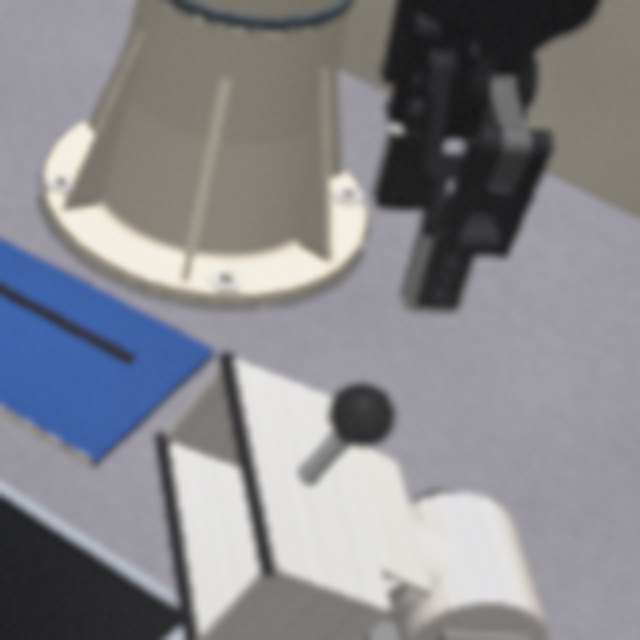

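```bash
python3 -m inch '[{"dp":[1,2,30],"angular":[0,0,0],"fingers":80},{"dp":[1,2,60],"angular":[0,0,0],"fingers":80},{"dp":[1,2,82],"angular":[0,0,0],"fingers":80},{"dp":[1,2,94],"angular":[0,0,0],"fingers":80},{"dp":[1,2,99],"angular":[0,0,0],"fingers":80},{"dp":[1,2,99],"angular":[0,0,0],"fingers":80},{"dp":[1,2,99],"angular":[0,0,0],"fingers":255},{"dp":[1,2,99],"angular":[0,0,0],"fingers":255},{"dp":[1,2,99],"angular":[0,0,0],"fingers":255},{"dp":[1,2,99],"angular":[0,0,0],"fingers":255},{"dp":[1,2,99],"angular":[0,0,0],"fingers":255}]' 30
python3 - <<'E'
from go import *
s=monitor.sense();e=s['eef_pos'];R0=Ro.from_euler('xyz',s['tcp_rot'])
b0=np.array([473.1,375.7,336.9]);pv=np.array([428,427.3,230]);d=b0-pv
ps0=np.arctan2(d[1],d[0]);rad=np.linalg.norm(d);el0=np.arcsin(d[2]/rad)
ps1=np.arctan2(-6.4-427.3,540-428);el1=el0-(0.524-(0.601-el0))
print(ps0,ps1,el0,el1,rad)
for k in range(1,23):
    u=k/22;u=u*u*(3-2*u);ps=ps0+u*(ps1-ps0);el=el0+u*(el1-el0)
    b=pv+rad*np.array([np.cos(el)*np.cos(ps),np.cos(el)*np.sin(ps),np.sin(el)])
    print(k,np.round(R0.inv().apply(b-b0)).tolist(),round(-(ps-ps0),2))
E
```

```text
clock: 26.43
eef_pos: [474.3, 374.9, 324.2]
tcp_rot: [3.141, -0.001, 0.75]
contact_force: [-0.7, -3.6, 6.7]
opening: 0.305
-0.852515400556666 -1.3180746951710558 1.0007168486521005 0.07699999999999996 126.98102220410733
1 [-0.0, 1.0, 0.0] 0.0
2 [-1.0, 2.0, 1.0] 0.01
3 [-2.0, 5.0, 3.0] 0.02
4 [-3.0, 8.0, 6.0] 0.04
5 [-5.0, 12.0, 9.0] 0.06
6 [-8.0, 16.0, 13.0] 0.08
7 [-11.0, 21.0, 18.0] 0.11
8 [-14.0, 25.0, 23.0] 0.14
9 [-18.0, 30.0, 29.0] 0.17
10 [-22.0, 33.0, 35.0] 0.2
11 [-26.0, 37.0, 42.0] 0.23
12 [-31.0, 39.0, 49.0] 0.26
13 [-35.0, 42.0, 56.0] 0.3
14 [-40.0, 43.0, 63.0] 0.33
15 [-44.0, 44.0, 70.0] 0.35
16 [-47.0, 44.0, 76.0] 0.38
17 [-51.0, 44.0, 82.0] 0.4
18 [-53.0, 44.0, 87.0] 0.42
19 [-55.0, 44.0, 91.0] 0.44
20 [-57.0, 43.0, 94.0] 0.45
21 [-58.0, 43.0, 96.0] 0.46
22 [-58.0, 43.0, 97.0] 0.47
```

```bash
python3 -m inch '[{"dp":[-1,2,1],"angular":[0,0,0.01],"fingers":255},{"dp":[-2,5,3],"angular":[0,0,0.02],"fingers":255},{"dp":[-3,8,6],"angular":[0,0,0.04],"fingers":255},{"dp":[-5,12,9],"angular":[0,0,0.06],"fingers":255},{"dp":[-8,16,13],"angular":[0,0,0.08],"fingers":255},{"dp":[-11,21,18],"angular":[0,0,0.11],"fingers":255},{"dp":[-14,25,23],"angular":[0,0,0.14],"fingers":255},{"dp":[-18,30,29],"angular":[0,0,0.17],"fingers":255},{"dp":[-22,33,35],"angular":[0,0,0.2],"fingers":255},{"dp":[-26,37,42],"angular":[0,0,0.23],"fingers":255},{"dp":[-26,37,42],"angular":[0,0,0.23],"fingers":255},{"dp":[-26,37,42],"angular":[0,0,0.23],"fingers":255}]'
python3 - <<'E'
from go import *
s=monitor.sense();R0=Ro.from_euler('xyz',s['tcp_rot'])
o=np.array([474.3,374.9,324.2])-np.array([473.1,375.7,336.9])
pv=np.array([428,427.3,230]);rad=127;ps0=-.8525;ps1=-1.318;el0=1.0007;el1=.077
for k in range(12,23):
    u=k/22;u=u*u*(3-2*u);ps=ps0+u*(ps1-ps0);el=el0+u*(el1-el0)
    b=pv+rad*np.array([np.cos(el)*np.cos(ps),np.cos(el)*np.sin(ps),np.sin(el)])
    print(k,np.round(R0.inv().apply(b+o-s['eef_pos']),1).tolist(),round(-(ps-ps0)-.75+s['tcp_rot'][2],2))
E
```

```text
clock: 27.43
eef_pos: [481.3, 329.9, 281.1]
tcp_rot: [3.141, -0.002, 0.519]
contact_force: [6.0, -2.4, -0.4]
opening: 0.304
12 [-4.7, 3.0, 5.6] 0.03
13 [-8.5, 6.0, 12.7] 0.06
14 [-12.4, 8.5, 19.7] 0.09
15 [-16.1, 10.2, 26.5] 0.12
16 [-19.6, 11.5, 32.9] 0.15
17 [-22.8, 12.2, 38.7] 0.17
18 [-25.5, 12.5, 43.8] 0.19
19 [-27.7, 12.6, 48.1] 0.21
20 [-29.4, 12.6, 51.3] 0.22
21 [-30.4, 12.5, 53.3] 0.23
22 [-30.8, 12.4, 54.0] 0.23
```

```bash
python3 -m inch '[{"dp":[-5,3,5.5],"angular":[0,0,0.03],"fingers":255},{"dp":[-8.5,6,12.5],"angular":[0,0,0.06],"fingers":255},{"dp":[-12.5,8.5,19.5],"angular":[0,0,0.09],"fingers":255},{"dp":[-16,10,26.5],"angular":[0,0,0.12],"fingers":255},{"dp":[-20,11.5,33],"angular":[0,0,0.15],"fingers":255},{"dp":[-23,12,39],"angular":[0,0,0.17],"fingers":255},{"dp":[-25.5,12.5,44],"angular":[0,0,0.19],"fingers":255},{"dp":[-28,12.5,48],"angular":[0,0,0.21],"fingers":255},{"dp":[-29.5,12.5,51.5],"angular":[0,0,0.22],"fingers":255},{"dp":[-31,12.5,54],"angular":[0,0,0.23],"fingers":255},{"dp":[-31,12.5,54],"angular":[0,0,0.23],"fingers":255},{"dp":[-31,12.5,54],"angular":[0,0,0.23],"fingers":255}]'
python3 - <<'E'
from h import *
p,_=vision.grab_frame("scene");cv2.imwrite("pics/s9.png",p);crop("pics/s9.png","pics/s9c.png",350,180,180,160,4)
E
```

```text
clock: 28.43
eef_pos: [459.4, 303.9, 226.6]
tcp_rot: [3.141, 0.0, 0.29]
contact_force: [4.8, -3.7, 1.7]
opening: 0.3
```

View pics/s9c.png

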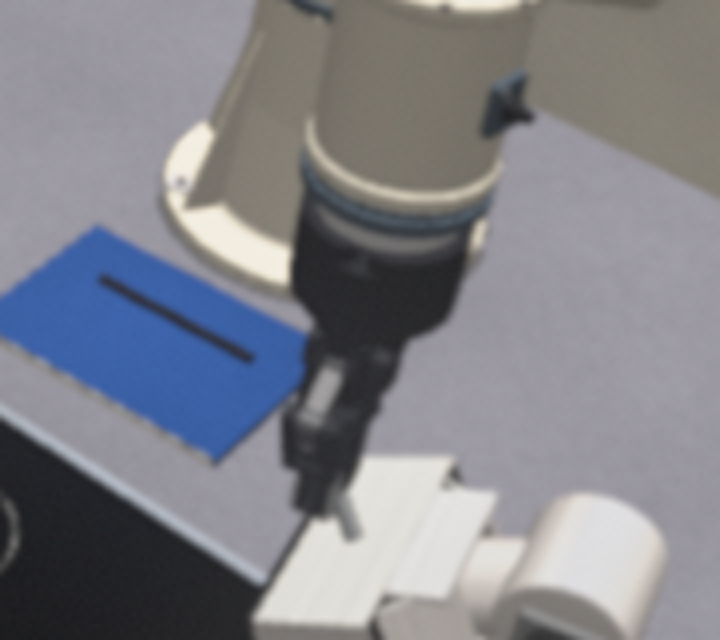

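The hood now faces the field, tipped down. I'll release it, back off upward and measure.

```bash
python3 -m inch '[{"dp":[0,0,0],"angular":[0,0,0],"fingers":80},{"dp":[0,0,0],"angular":[0,0,0],"fingers":80},{"dp":[0,0,0],"angular":[0,0,0],"fingers":80},{"dp":[0,0,0],"angular":[0,0,0],"fingers":80},{"dp":[0,0,-25],"angular":[0,0,0],"fingers":80},{"dp":[0,0,-60],"angular":[0,0,0],"fingers":80},{"dp":[0,0,-100],"angular":[0,0,0],"fingers":80},{"dp":[0,0,-140],"angular":[0,0,0],"fingers":80},{"dp":[0,0,-180],"angular":[0,0,0],"fingers":80},{"dp":[0,0,-190],"angular":[0,0,0],"fingers":80},{"dp":[0,0,-190],"angular":[0,0,0],"fingers":80}]';  python3 - <<'E'
from go import *
delta([440,-100,420],down(-.1))
E
```

```text
clock: 29.4
eef_pos: [460.3, 304.9, 420.4]
tcp_rot: [-3.139, -0.006, 0.29]
contact_force: [0.2, -0.0, -1.2]
opening: 0.688
dp [-135.2, 382.2, -1.2] ang [-0.003, -0.005, 0.39]
```

```bash
python3 -m inch '[{"dp":[-14,40,0],"angular":[0,0,0.1],"fingers":80},{"dp":[-28,80,0],"angular":[0,0,0.2],"fingers":80},{"dp":[-42,120,0],"angular":[0,0,0.3],"fingers":80},{"dp":[-56,158,0],"angular":[0,0,0.39],"fingers":80},{"dp":[-70,198,0],"angular":[0,0,0.39],"fingers":80},{"dp":[-84,238,0],"angular":[0,0,0.39],"fingers":80},{"dp":[-98,277,0],"angular":[0,0,0.39],"fingers":80},{"dp":[-112,315,0],"angular":[0,0,0.39],"fingers":80},{"dp":[-125,350,0],"angular":[0,0,0.39],"fingers":80},{"dp":[-135,382,0],"angular":[0,0,0.39],"fingers":80},{"dp":[-135,382,0],"angular":[0,0,0.39],"fingers":80},{"dp":[-135,382,0],"angular":[0,0,0.39],"fingers":80}]';  python3 - <<'E'
from m import *; from go import *
delta(H+AX*110,Rh(1.5))
o=shot("10")
crop("pics/top10.png","pics/t10c.png",120,180,160,120,5)
E
```

```text
clock: 30.4
eef_pos: [438.2, -101.8, 414.8]
tcp_rot: [-3.141, 0.003, -0.104]
contact_force: [1.2, 0.4, 0.1]
opening: 0.686
dp [55.8, 335.8, 216.3] ang [0.009, 0.303, 0.076]
```

View pics/t10c.png

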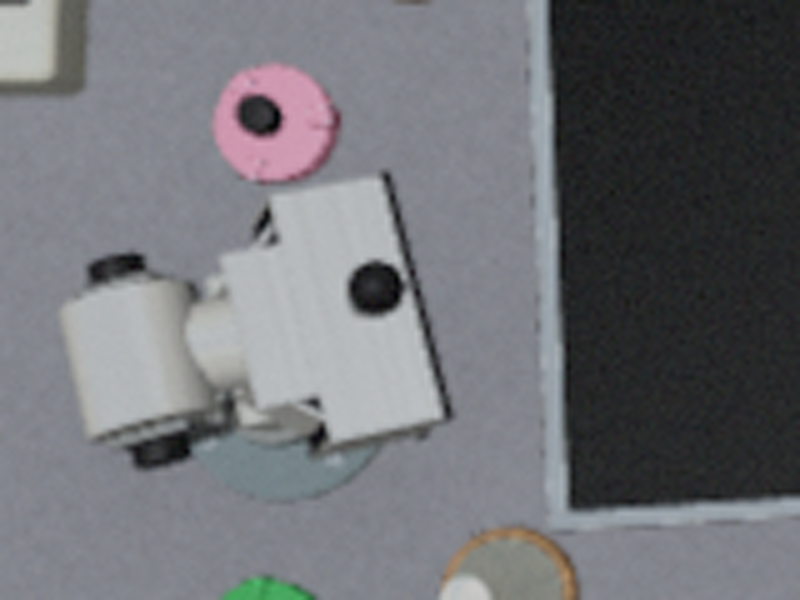

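View pics/scene10.png

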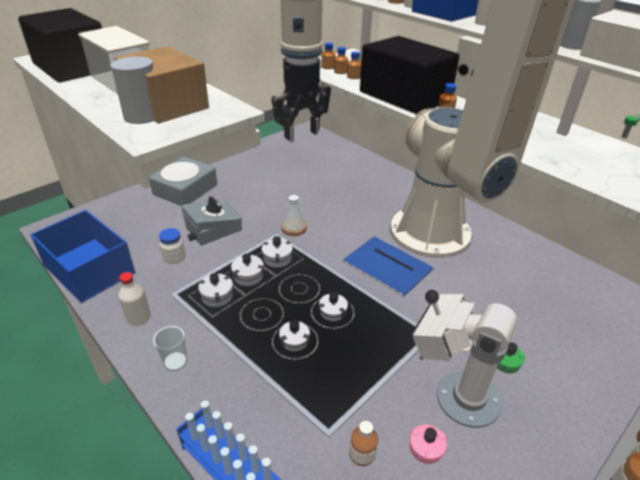

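Run:
```python
from m import *
p=cv2.imread("pics/top10.png");q=cv2.imread("pics/scene10.png")
dark=lambda s:s.max(2)<65
a=comps(p,"top",(186,228,202,246),dark);b=comps(q,"scene",(424,286,440,304),dark);print(a,b)
A=max(a,key=lambda t:t[0])[1];B=max(b,key=lambda t:t[0])[1]
X,e=two(A,B);d=X-np.array([428,427.3,230]);print(X,e,"rad",np.linalg.norm(d),"yaw",np.arctan2(d[1],d[0]),"tilt",.601-np.arctan2(d[2],np.hypot(d[0],d[1])))
c=np.array([540,-6.4])-[428,427.3];f=d[:2]/np.hypot(*d[:2]);print("line offset",f[0]*c[1]-f[1]*c[0])
for k in knobs(p): print(*k)
# small pots in scene: lid centres vs zones
crop("pics/scene10.png","pics/s10c.png",170,220,260,180,3)
```

```text
[(np.int32(81), array([194.75308642, 237.28395062]))] [(np.int32(96), array([431.05208333, 296.71875   ]))]
[460.06671629 302.97909446 243.38453996] 0.05379987696443257 rad 129.0856605447303 yaw -1.3183634575469299 tilt 0.4971260324605557
line offset 0.12934481514280094
S (301, 240) 23.6 lid [470.6, 50.1] knob [470.5, 49.5] 45
S (299, 196) 23.2 lid [602.1, 56.6] knob [601.2, 56.4] 45
```

View pics/s10c.png

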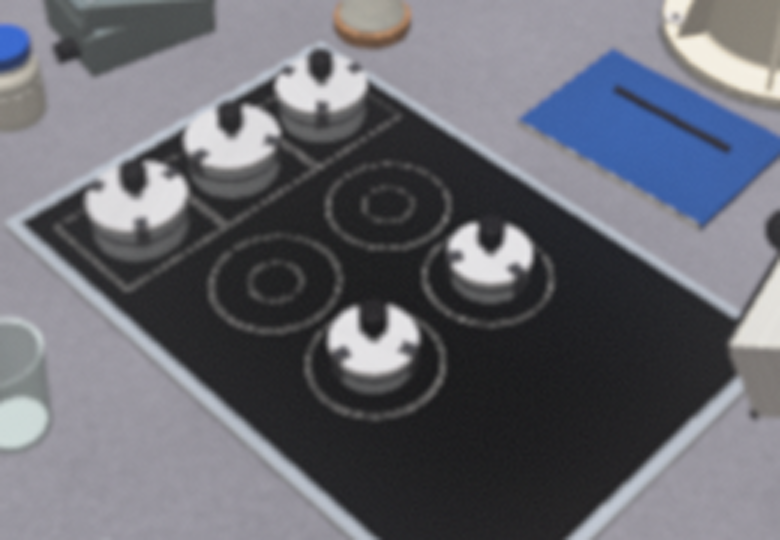

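The hood is aimed with line offset about 0 mm and tilt 0.50. All five pots are in place, so I'll return to the handle.

```bash
python3 -m inch '[{"dp":[5,35,10],"angular":[0,0.03,0.01],"fingers":100},{"dp":[11,70,30],"angular":[0,0.08,0.02],"fingers":100},{"dp":[18,105,50],"angular":[0,0.13,0.03],"fingers":100},{"dp":[24,140,75],"angular":[0,0.18,0.05],"fingers":100},{"dp":[30,175,100],"angular":[0.009,0.24,0.06],"fingers":100},{"dp":[36,210,125],"angular":[0.009,0.303,0.076],"fingers":100},{"dp":[42,245,150],"angular":[0.009,0.303,0.076],"fingers":100},{"dp":[48,280,175],"angular":[0.009,0.303,0.076],"fingers":100},{"dp":[53,315,200],"angular":[0.009,0.303,0.076],"fingers":100},{"dp":[56,336,216],"angular":[0.009,0.303,0.076],"fingers":100},{"dp":[56,336,216],"angular":[0.009,0.303,0.076],"fingers":100},{"dp":[56,336,216],"angular":[0.009,0.303,0.076],"fingers":100}]'
python3 - <<'E'
from m import *; from go import *
delta(H-AX*8,Rh(1.55))
o=shot("11")
for k in knobs(o["top"][0]): print(*k)
crop("pics/scene11.png","pics/s11c.png",130,130,160,120,5)
E
```

```text
clock: 31.5
eef_pos: [461.2, -439.4, 197.9]
tcp_rot: [-3.117, -0.299, -0.181]
contact_force: [0.5, 0.4, -0.7]
opening: 0.608
dp [-2.4, 3.0, 116.9] ang [-0.004, 0.0, -0.047]
L (389, 248) 29.3 lid [446.1, -202.3] knob [445.2, -201.4] 47
S (301, 240) 24.0 lid [470.9, 50.0] knob [470.7, 49.7] 44
L (386, 212) 28.9 lid [551.6, -196.5] knob [550.7, -195.6] 49
S (299, 196) 23.3 lid [602.1, 56.8] knob [601.2, 56.4] 45
L (383, 176) 28.6 lid [657.3, -187.3] knob [655.5, -186.2] 50
```

View pics/s11c.png

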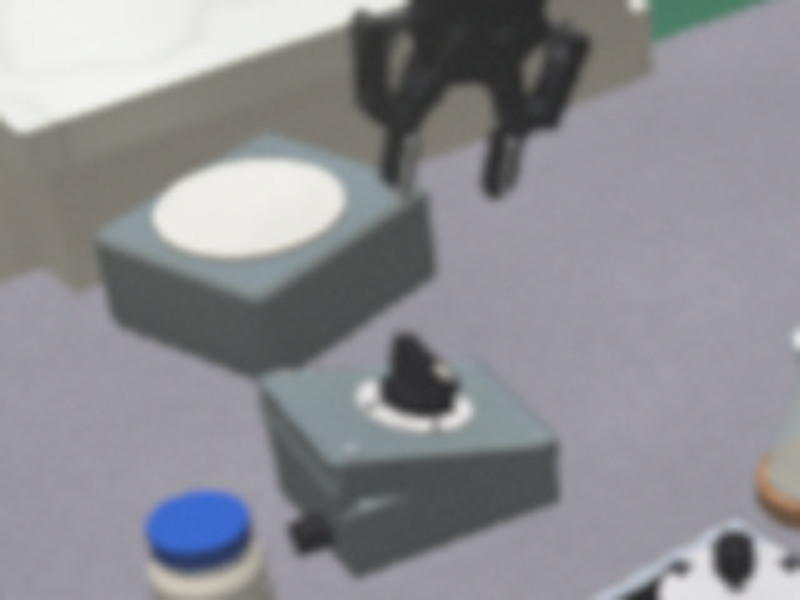

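```bash
python3 -m inch '[{"dp":[-2,3,35],"angular":[0,0,-0.047],"fingers":100},{"dp":[-2,3,65],"angular":[0,0,-0.047],"fingers":100},{"dp":[-2,3,90],"angular":[0,0,-0.047],"fingers":100},{"dp":[-2,3,106],"angular":[0,0,-0.047],"fingers":100},{"dp":[-2,3,114],"angular":[0,0,-0.047],"fingers":100},{"dp":[-2,3,116],"angular":[0,0,-0.047],"fingers":100},{"dp":[-2,3,116],"angular":[0,0,-0.047],"fingers":255},{"dp":[-2,3,116],"angular":[0,0,-0.047],"fingers":255},{"dp":[-2,3,116],"angular":[0,0,-0.047],"fingers":255},{"dp":[-2,3,116],"angular":[0,0,-0.047],"fingers":255},{"dp":[-2,3,116],"angular":[0,0,-0.047],"fingers":255}]' 50
```

```text
clock: 32.52
eef_pos: [488.1, -445.8, 89.1]
tcp_rot: [-3.134, -0.296, -0.129]
contact_force: [-27.4, -0.1, 11.1]
opening: 0.147
```

```bash
python3 -m inch '[{"dp":[0,0,0],"angular":[0,0,1.5],"fingers":255},{"dp":[0,0,0],"angular":[0,0,1.5],"fingers":255},{"dp":[0,0,0],"angular":[0,0,1.5],"fingers":255},{"dp":[0,0,0],"angular":[0,0,1.5],"fingers":255},{"dp":[0,0,0],"angular":[0,0,1.5],"fingers":255},{"dp":[0,0,0],"angular":[0,0,1.5],"fingers":255},{"dp":[0,0,0],"angular":[0,0,1.5],"fingers":255},{"dp":[0,0,0],"angular":[0,0,1.5],"fingers":255},{"dp":[0,0,0],"angular":[0,0,1.5],"fingers":255},{"dp":[0,0,0],"angular":[0,0,1.5],"fingers":255},{"dp":[0,0,0],"angular":[0,0,1.5],"fingers":255},{"dp":[0,0,0],"angular":[0,0,1.5],"fingers":255}]'
```

```text
clock: 33.52
eef_pos: [488.0, -445.7, 89.0]
tcp_rot: [-2.846, -0.011, -1.637]
contact_force: [-29.5, 1.3, 10.9]
opening: 0.149
```

```bash
python3 -m inch '[{"dp":[0,0,0],"angular":[0,0,0.06],"fingers":255},{"dp":[0,0,0],"angular":[0,0,0.06],"fingers":255},{"dp":[0,0,0],"angular":[0,0,0.06],"fingers":100},{"dp":[0,0,0],"angular":[0,0,0.06],"fingers":100},{"dp":[0,0,0],"angular":[0,0,0.06],"fingers":100},{"dp":[0,0,-30],"angular":[0,0,0.06],"fingers":100},{"dp":[0,0,-70],"angular":[0,0,0.06],"fingers":100},{"dp":[0,0,-110],"angular":[0,0,0.06],"fingers":100},{"dp":[0,0,-140],"angular":[0,0,0.06],"fingers":100},{"dp":[0,0,-140],"angular":[0,0,0.06],"fingers":100},{"dp":[0,0,-140],"angular":[0,0,0.06],"fingers":100}]'
python3 - <<'E'
from m import *
o=shot("12")
for k in knobs(o["top"][0]): print(*k)
crop("pics/scene12.png","pics/s12c.png",130,130,160,120,5)
E
```

```text
clock: 34.43
eef_pos: [452.3, -443.5, 225.9]
tcp_rot: [-2.835, -0.001, -1.69]
contact_force: [0.3, -0.1, 0.3]
opening: 0.606
L (389, 249) 29.5 lid [445.6, -202.7] knob [445.2, -201.4] 47
S (301, 240) 24.0 lid [470.8, 50.0] knob [470.7, 49.7] 44
L (386, 212) 29.0 lid [551.6, -196.7] knob [550.7, -195.6] 49
S (299, 196) 23.4 lid [602.3, 56.9] knob [601.2, 56.4] 45
L (383, 176) 28.7 lid [657.3, -187.4] knob [655.5, -186.2] 50
```

View pics/s12c.png

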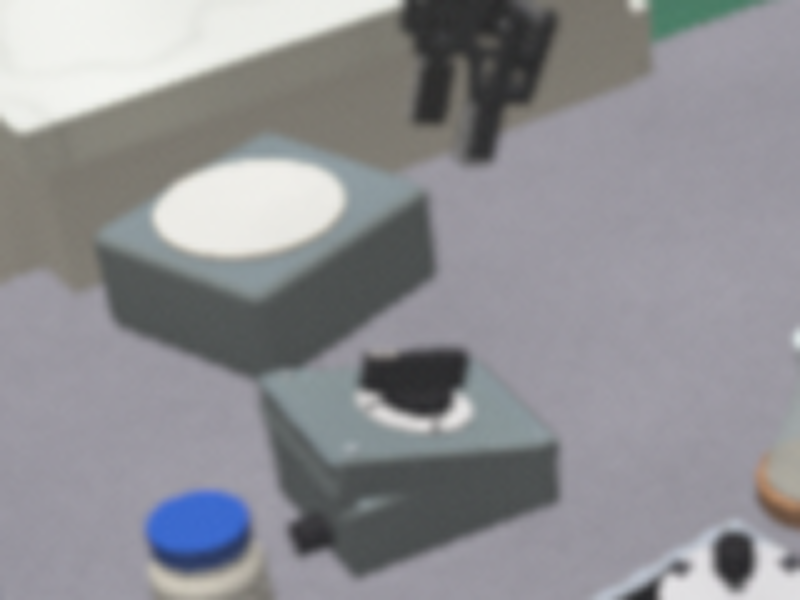

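View pics/top12.png

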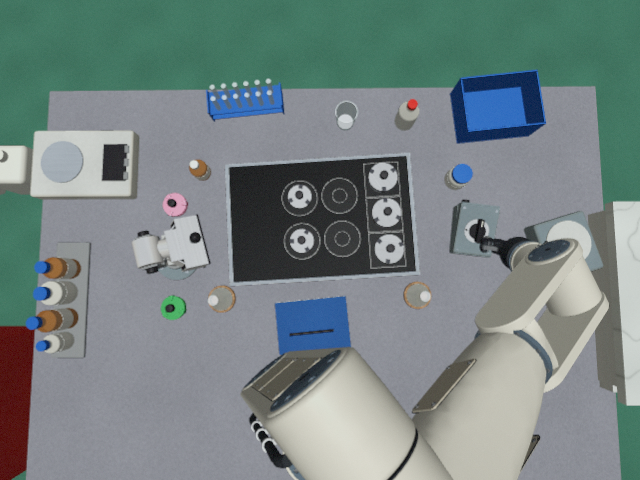

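The handle's nose is up the slope again, which is on. All pots are where I left them and the gripper is clear, so I'll hand in.

```bash
python3 -c "
from rig import sign_off
print(sign_off())"
```

```text
the job is handed in; nothing more can be done
None
```

I finished the changeover and handed it in at about 34 s on the clock. The hand-in reports no verdict.

I turned the isolator off and slid the three large pots into the far, middle and near resting squares. I slid the two small pots that were present into the two left heated circles. Then I aimed the hood and tipped it down, turned the isolator back on, let go and backed off.

- **Pots:** in the last picture each pot measured about 3 mm or less from its target centre (limits 16 and 20 mm). None had been knocked aside.
- **Hood:** its line passes within about 1 mm of the field's middle, and tilt is about 0.50 rad (target 0.524). I measured this before the isolator was turned back on. The final picture shows the hood in the same position, but I did not remeasure it.
- **Isolator:** the handle's nose points up the slope, as at the start. I checked this by eye only, as the rig gives no joint reading.
- **Bystanders and look-alikes:** they look unmoved in the final picture.
- **Disagreements:** the pot's knob and its lid gave positions up to about 2 mm apart. The gripper also settled about 3–5 mm higher than planned on most grasps, with up to about 8 N on the tool. Turning the isolator back on showed about 30 N on the tool. Nothing slipped.

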